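Build an insulator stack on a fixture stud

TASK

Thread the three loose parts over the upright stud of the blue fixture in this order: aluminium spacer tube, white ceramic washer, brass bushing flange down. Push the bushing straight down on to the washer and keep pushing, so that the stack rides down on its sliding sleeve until it stops hard on the collar, and bed it there with a firm push of about 15 N on the washer, over and above the bushing's drag on the stud; the brittle washer must never take more than 30 N and the bushing must not be rammed on the stud. Let go with the stack standing without gaps, and leave the tape roll, solder spool, jar and meter where they are.

Things in the scene. Friction and masses are not known exactly. Their poses are not given: they have to be found in the camera images.
- fixture: blue square base plate 90 x 90 x 14 mm, fixed to the bench, with an upright 12 mm steel stud at its middle. Origin: centre of the underside, on the stud's axis; z up. Round the stud's foot is a dark steel collar, 28 mm diameter, the hard stop of the stack. Its top is 19.5 to 33.5 mm above the bench: this differs each time, is not reported and must be felt; it does not give way
- stud_tip (a point): centre of the stud's flat upper end, 83 mm above the bench; the top 4 mm is a cone from 8 to 12 mm diameter
- sleeve_start (a point): fixed point on the stud's axis 36 mm above the bench: where the top of the copper sleeve (24 mm diameter, standing out of the collar) is at the start. The sleeve carries the spacer; it holds under the parts' weight, but slides down into the collar under a push of about 3 N and stays down. Pushed 2.5 to 16.5 mm, the spacer stops hard on the collar
- leaf_top (a point): point on the stud's axis 70 mm above the bench. Two thin spring leaves run along the stud on the fixture's +x and -x sides from 48 to 79 mm above the bench, tapered above this point, 15.2 mm across below it; they yield sideways. They clear the spacer and washer but drag on the bushing: about 2 to 7 N while it slides, fading when it stops (more if held off-centre)
- spacer_mid (a point): centre (half-way up) of the loose aluminium spacer tube: 26 mm outside diameter, 17 mm bore, 20 mm high, stands upright on the bench, 30 g. Axis z. It slides freely down the stud when let go
- washer_mid (a point): centre (half-way up) of the loose white ceramic washer: 34 mm outside diameter, 17 mm bore, 6 mm thick, lies flat on the bench, about 25 g. Axis z. It slides freely down the stud when let go
- bushing_mid (a point): centre (half-way up) of the loose brass bushing: 14 mm bore, 18 mm high in all: flange at the foot 34 mm diameter, 4 mm thick, and a barrel 24 mm diameter, 14 mm high to grip; stands flange down, about 60 g. Axis z; centre 9 mm above its underside. The leaves stop it from falling by its own weight; once the stack is on the collar the force climbs by 4 to 20 N per mm, depending on the arm
- tape_roll: bystander: black tape roll lying flat, 60 mm diameter, 20 mm high; origin at the centre of its underside
- solder_spool: bystander: blue spool of solder, 62 mm diameter, 46 mm high; origin at the centre of its underside
- glass_jar: bystander: glass jar with lid, 65 mm diameter, 85 mm high; origin at the centre of its underside
- meter: bystander: black multimeter lying on its back, 71 x 135 x 41 mm; origin at the centre of its underside
- gun_nozzle (a point): obstacle, fixed: lower end of the nozzle (38 mm diameter) of the yellow heat gun on its stand behind the parts; the stand's column and gun rise above and behind this point; its black base plate, 12 mm thick, reaches about 95 mm from here towards the robot. Carry things past it on the robot's side

How it is judged:
By the outcome, as a careful person would: the job done as asked, in the order asked, and still so for the second after the job is handed in, with the robot touching nothing.
It also fails if it takes over 72 s, if anything falls off the work surface, if the arm or the gripper's body presses on something with over 40 N, if the wrist force passes 120 N, or if a joint passes its speed limit or range.

ROBOT

A 6-joint arm with a two-finger parallel gripper is mounted at the origin on a cart in front of the work surface, level with it; the furniture and walls round the work are solid. World frame = base frame: x ahead of the robot, y to its left, z up, the work surface at z = 0. Lengths are in m, angles in rad, forces in N, time in s.
With the tool pointing down it reaches from about 0.35 to 0.85 m from the base axis. Payload 8.1 kg.
Tool frame: the origin (TCP) lies on the centre line of the jaws, within the pads' length; the fingertips stand 19 mm ahead of it and the grasp point (between the pads) is the TCP (robot.tips_ahead is the distance from the TCP to the fingertips, in m); y points along the fingers, z is the direction in which the jaws open and shut, and the axes are right-handed (so a half turn about y gives the same grasp; the last joint's range is limited). The gripper opens to 93 mm and grips with 3 to 60 N. Pads are 15 mm wide; open, the fingers measure 128 mm over their backs; the gripper's body (75 mm by 188 mm) begins 65 mm behind the grasp point.
Start: joints at [-1.203, 0.13, 1.488, -0, 1.523, -0.085], TCP at [0.263, -0.54, 0.238] pointing down, gripper open.
Joint ranges: [-2.96, 2.96], [-0.89, 2.26], [0.02, 2.5], [-1.34, 4.48], [0, 2.73], [-2.66, 2.66]. Speed limits (rad/s): [2.39, 2.39, 2.79, 3.14, 3.14, 3.14].

INTERFACE

Orientations are given as a rotation vector (axis times angle).
In Python, from plant import robot, imaging, models gives the robot as it stands.
- The arm moves only by the tool carry_out, never from a script. Its argument "motion" is one flat list of numbers, 7 for each row, row after row: the shift along the tool's x, y, z in m, then the turn, a rotation vector about the tool's x, y, z in degrees, then the opening, from -1 (shut) to 1 (fully open). A call has exactly 5 rows; each row shifts and turns the pose as measured when the row begins, along the tool's axes as they then stand; what a row does not reach is not made up. A row lasts 1/10 s, in which the tool goes at most 50 mm and 8.59 degrees, less where a joint would pass 70% of its speed; a pose out of reach is approached as far as the arm can. A call is refused whole if a number of a shift passes 0.05 or a number of a turn 8.59, either way. A call with a gripper value outside its range is refused whole. The fingers move at their own pace and stop on an object; "squeeze" is the grip in N (left out, the last holds). Time passes only in rows, so rows that do not move let the fingers close, or fill a call up. It gives the time, the measured TCP pose, the force and the opening at its end, in the units of the state.
- robot.read_state(): the state, without advancing time (a new reading comes with each control period).
- imaging.read_camera(name): name is "side" or "top"; returns the picture (384x512x3 uint8, blue, green, red); there is no depth.
- imaging.camera_model(name): a dict with "K" (3x3 intrinsics, pixels), "k1" (the pictures are not rectified: a ray, as slopes to the right and down, at radius r is drawn at 1 + k1 r^2 times it, then the intrinsics apply), "position" and "orientation" of the camera in the world. Camera axes: x right, y down, z forward; pixel columns grow to the right and rows downward; lengths in m; the calibration is good to about 2 mm. A picture is of the moment at which its call begins. camera_model takes no time and is no camera call.
- robot.close_job(): hands the job in, once; it reports no verdict.
Trained networks look in the newest picture that a camera, given by its name, has taken for a name from the list of things; names that differ only in an ending like _2 or _b are one class to them, and where a whole thing is asked for, a point or a joint stands for the part that bears it (a point fixed in the world has none). Each returns a list of dicts, best first, with "confidence" (0 to 1); they miss things now and then, are a little off and sometimes report something else, mostly with a low value. They report only what shows in the picture. A call takes as long as a camera call.
- models.outline_of(camera, thing): "pixels" (384x512 bool, what is visible of it) and "pixel" ([column, row] in pixels, amid what is visible of it).
The state is a dict: "t": time; "q": joint angles; "dq": joint speeds; "joint_torque": joint torques, N m; "tool_pos": TCP position; "orientation": TCP orientation; "force": force on the tool from outside, world axes, zero at the start; "wrist_torque": the same for the moment, N m; "opening": finger opening in m.
Only numpy, scipy, OpenCV 4.12 (cv2) and the standard library are available. Lean on these libraries where they do the work, as an engineer would, in place of code of your own. Each camera call takes 0.05 s, during which the arm holds its last target.

## Working session

There is one attempt and no reset: what is moved stays moved. The work goes in short steps, Python scripts to look and compute and a tool call to move; the robot and the scene stay as the last step left them, time stands still between calls to the robot, and variables do not carry over. Pictures are saved under pics/ and viewed, and the job is handed in when it is done.

Besides the shell and the picture viewer there is one more tool, called after "Call:" as name(argument=value, ...) on one line, values as JSON. carry_out: Moves the arm, as the interface text tells. Its arguments: {"type":"object","properties":{"motion":{"type":"array","items":{"type":"number"}},"squeeze":{"type":"number"}},"required":["motion"]}

```bash
ls; mkdir -p pics
python3 - <<'E'
from plant import robot, imaging, models
import cv2
s=robot.read_state()
for k,v in s.items(): print(k,v)
print(robot.tips_ahead)
for c in("side","top"):
    cv2.imwrite(f"pics/{c}0.png",imaging.read_camera(c)); print(imaging.camera_model(c))
E
```

```text
pics
t 0.0
q [-1.20337528e+00  1.31146759e-01  1.48928814e+00 -1.41112985e-05
  1.52301805e+00 -8.54150335e-02]
dq [-0.00091429 -0.00211531  0.00052262  0.0012617  -0.00083586  0.00177354]
joint_torque [-1.89327569e-03 -5.59835172e+01 -4.91766858e+01  7.66878971e-02
  3.50643753e-02 -1.63457521e-04]
tool_pos [ 0.26232064 -0.53900974  0.23659117]
orientation [-0.45413634  1.97199846 -1.96827876]
force [-1.03532291  0.54888558 -0.11272486]
wrist_torque [-0.0480715  -0.08322366 -0.01151536]
opening 0.09283416279853336
0.019
{'K': array([[439.34828276,   0.        , 251.91163243],
       [  0.        , 439.34828276, 193.91006482],
       [  0.        ,   0.        ,   1.        ]]), 'k1': 0.03469530374003825, 'position': array([0.28779792, 0.90144774, 0.92710086]), 'orientation': array([-0.47985687,  2.70520215, -1.19664307])}
{'K': array([[419.20158539,   0.        , 261.11898637],
       [  0.        , 419.20158539, 196.91906404],
       [  0.        ,   0.        ,   1.        ]]), 'k1': 8.319996558791453e-05, 'position': array([0.43405259, 0.08026967, 1.16968782]), 'orientation': array([-2.14296571,  2.15562609, -0.14586806])}
```

View pics/side0.png

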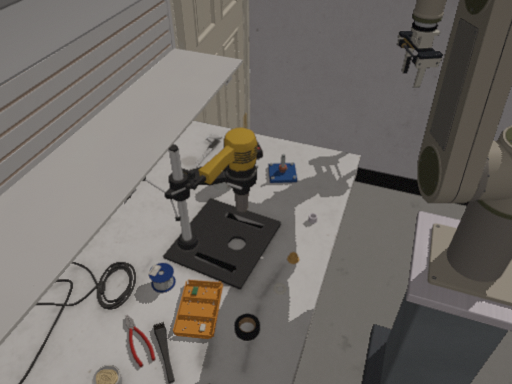

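View pics/top0.png

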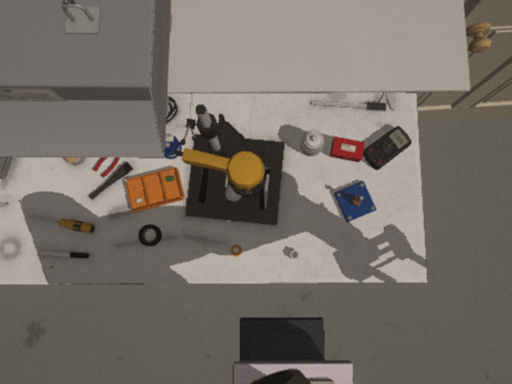

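```bash
cat > h.py <<'E'
from plant import robot, imaging, models
import numpy as np, cv2
from scipy.spatial.transform import Rotation as R
def ray(c,px):
    m=imaging.camera_model(c);K=m['K']
    d=np.array([(px[0]-K[0,2])/K[0,0],(px[1]-K[1,2])/K[1,1]])
    u=d.copy()
    for _ in range(20): u=d/(1+m['k1']*(u@u))
    return np.array(m['position']),R.from_rotvec(m['orientation']).apply([u[0],u[1],1])
def at(c,px,z):
    o,d=ray(c,px); return o+d*(z-o[2])/d[2]
def proj(c,P):
    m=imaging.camera_model(c);K=m['K']
    p=R.from_rotvec(m['orientation']).inv().apply(np.array(P)-m['position'])
    u=p[:2]/p[2]; u=u*(1+m['k1']*(u@u)); return np.array([K[0,0]*u[0]+K[0,2],K[1,1]*u[1]+K[1,2]])
def tri(p1,p2):
    A=[];b=[];
    o1,d1=ray('side',p1);o2,d2=ray('top',p2)
    d1/=np.linalg.norm(d1);d2/=np.linalg.norm(d2)
    M=np.stack([d1,-d2],1);x=np.linalg.lstsq(M,o2-o1,rcond=None)[0]
    a=o1+d1*x[0];b=o2+d2*x[1];return (a+b)/2,np.linalg.norm(a-b)
E
python3 - <<'E'
from h import *
Z={'spacer_mid':.01,'washer_mid':.003,'bushing_mid':.009,'fixture':.01,'tape_roll':.01,'solder_spool':.023,'glass_jar':.04,'meter':.02}
for c in('side','top'):
    for n in Z:
        for r in models.outline_of(c,n)[:2]:
            print(c,n,round(r['confidence'],2),np.round(r['pixel'],1),r['pixels'].sum(),at(c,r['pixel'],Z[n]).round(4))
a=cv2.imread('pics/side0.png'); cv2.imwrite('pics/s1.png',cv2.resize(a[130:290,220:380],(800,800)[:2] and (600,600),interpolation=2))
a=cv2.imread('pics/top0.png'); cv2.imwrite('pics/t1.png',cv2.resize(a[120:280,210:410],(800,600),interpolation=2))
E
```

```text
side washer_mid 0.42 [162.5 278.9] 641 [0.7458 0.3318 0.003 ]
side washer_mid 0.39 [278.1 289.3] 135 [0.4563 0.2605 0.003 ]
side fixture 0.62 [279.4 171.4] 567 [ 0.5922 -0.1796  0.01  ]
side fixture 0.24 [221.4 189.1] 113 [ 0.737  -0.0336  0.01  ]
side tape_roll 0.7 [247.3 321.1] 470 [0.4958 0.3755 0.01  ]
side solder_spool 0.69 [161.8 279.2] 650 [0.7371 0.3455 0.023 ]
side glass_jar 0.63 [221.6 190.4] 113 [0.7194 0.0022 0.04  ]
side glass_jar 0.35 [281.1 171.6] 607 [ 0.5768 -0.1451  0.04  ]
side meter 0.66 [259.  152.1] 69 [ 0.6861 -0.2435  0.02  ]
side meter 0.36 [281.2 175.4] 627 [ 0.5773 -0.1504  0.02  ]
top spacer_mid 0.4 [294.8 249.4] 4 [ 0.4485 -0.0096  0.01  ]
top washer_mid 0.39 [202.3 249.3] 81 [0.4503 0.2454 0.003 ]
top bushing_mid 0.49 [234.3 248.7] 92 [0.4514 0.1566 0.009 ]
top fixture 0.57 [357.6 199.6] 1045 [ 0.5853 -0.187   0.01  ]
top tape_roll 0.5 [143.3 233.4] 322 [0.4947 0.408  0.01  ]
top solder_spool 0.62 [172.1 147.4] 273 [0.7346 0.3313 0.023 ]
top glass_jar 0.9 [310.5 140.4] 460 [ 0.7476 -0.0558  0.04  ]
top glass_jar 0.62 [354.  198.1] 1028 [ 0.5856 -0.1704  0.04  ]
top meter 0.92 [386. 147.] 1102 [ 0.7327 -0.2701  0.02  ]
```

View pics/s1.png

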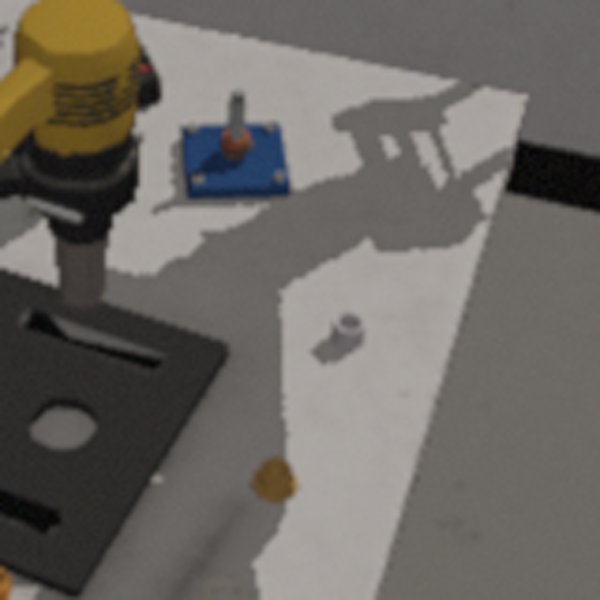

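View pics/t1.png

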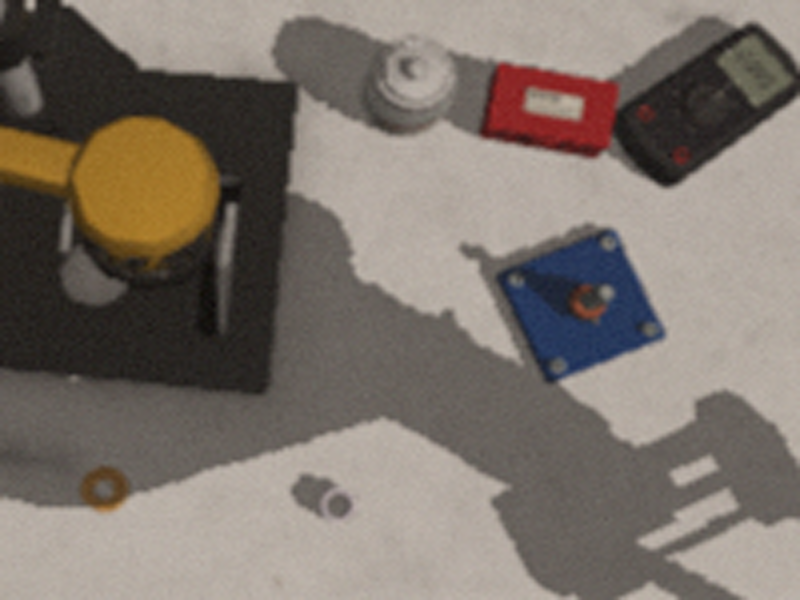

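Run:
```python
import cv2,numpy as np
def enh(a): 
    l=cv2.cvtColor(a,cv2.COLOR_BGR2LAB); l[...,0]=cv2.createCLAHE(4,(3,3)).apply(l[...,0]); return cv2.cvtColor(l,cv2.COLOR_LAB2BGR)
a=cv2.imread('pics/side0.png')[235:325,235:345]; 
b=cv2.imread('pics/top0.png')[215:275,170:310]
cv2.imwrite('pics/s2.png',cv2.resize(enh(a),None,fx=6,fy=6,interpolation=2))
cv2.imwrite('pics/t2.png',cv2.resize(enh(b),None,fx=5.7,fy=5.7,interpolation=2))
```

```text
(no output)
```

View pics/s2.png

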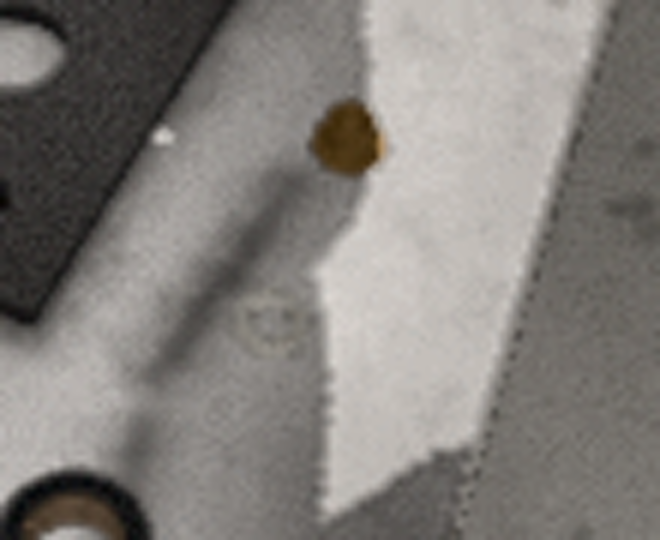

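View pics/t2.png

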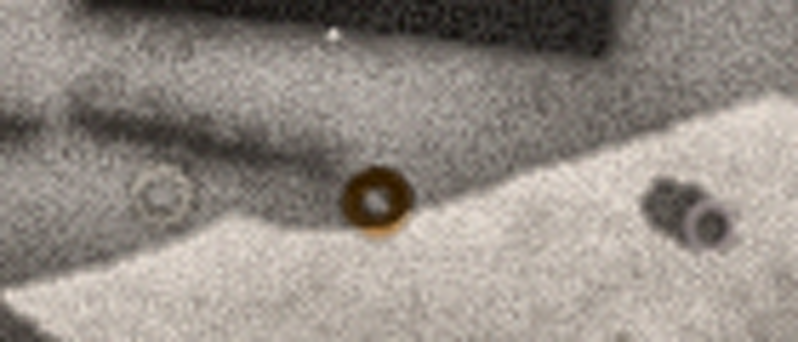

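Run:
```python
from h import *
def show(n,ps,pt,z):
    print(n,'side',at('side',ps,z)[:2].round(4),'top',at('top',pt,z)[:2].round(4),'tri',*[np.round(v,4) for v in tri(ps,pt)])
show('spacer',(313.1,216.4),(294.4,255),.02)
show('washer',(280.3,289.3),(198.4,249.2),.005)
show('bush',(292.8,257.8),(236,249.7),.010)
show('tip',(283.2,155.3),(361,197.9),.083)
s=robot.read_state(); print(R.from_rotvec(s['orientation']).as_matrix().round(3))
# colour masks
for c in('side','top'):
    a=cv2.imread(f'pics/{c}0.png'); h=cv2.cvtColor(a,cv2.COLOR_BGR2HSV)
    m=cv2.inRange(h,(5,110,40),(25,255,255))
    n,l,st,ce=cv2.connectedComponentsWithStats(m)
    for i in range(1,n):
        if 40<st[i,4]<250: print(c,st[i],ce[i].round(1))
print(proj('top',(.45,.157,.0)),proj('top',(.45,.157,.018)))
a=cv2.imread('pics/top0.png')[170:230,325:390];b=cv2.imread('pics/side0.png')[145:195,260:305]
a=cv2.resize(a,(400,370),interpolation=2);b=cv2.resize(b,(333,370),interpolation=2)
cv2.imwrite('pics/f.png',np.hstack([a,b]))
```

```text
spacer side [ 0.4348 -0.0046] top [ 0.4333 -0.0074] tri [ 0.4343 -0.0075  0.0173] 0.002
washer side [0.4507 0.26  ] top [0.4506 0.2559] tri [4.511e-01 2.567e-01 3.000e-04] 0.0009
bush side [0.4487 0.1557] top [0.4486 0.1518] tri [0.4491 0.1522 0.0058] 0.0008
tip side [ 0.5809 -0.1742] top [ 0.5802 -0.1792] tri [ 0.5816 -0.1801  0.0784] 0.0017
[[-0.899  0.     0.437]
 [-0.437 -0.    -0.899]
 [ 0.    -1.     0.   ]]
side [288 253  11  11  90] [292.9 258. ]
top [230 245  12  11  75] [235.7 250. ]
[234.36294714 249.24868805] [233.93025714 249.1605173 ]
```

View pics/f.png

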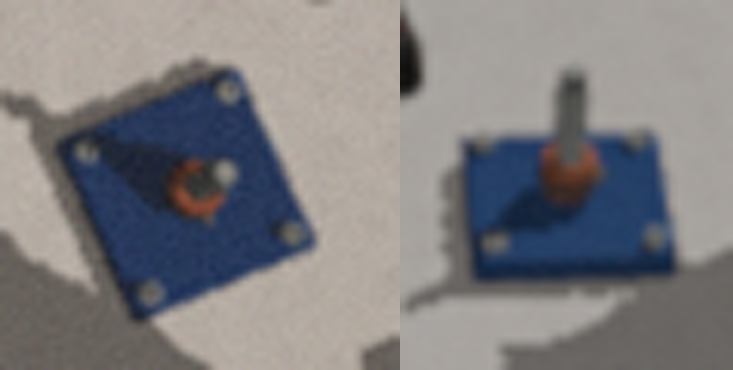

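```bash
cat >> h.py <<'E'
def plan(P,n,grip,zdir=(0,-1,0),step=.048):
    """rows from present pose to P with jaw axis zdir, tool down"""
    s=robot.read_state();p=s['tool_pos'].copy();Rm=R.from_rotvec(s['orientation'])
    z=np.array(zdir,float);y=np.array([0,0,-1.]);G=R.from_matrix(np.stack([np.cross(y,z),y,z],1))
    for i in range(n):
        d=P-p;L=np.linalg.norm(d);d=d*min(1,step/max(L,1e-9))
        rv=(Rm.inv()*G).as_rotvec();a=np.degrees(np.linalg.norm(rv));rv=rv*min(1,8.5/max(a,1e-9))
        sh=Rm.inv().apply(d)
        print(', '.join(f'{v:.4f}' for v in sh),', ',', '.join(f'{v:.2f}' for v in np.degrees(rv)),', ',grip)
        p=p+d;Rm=Rm*R.from_rotvec(rv)
    print('left',np.linalg.norm(P-p).round(4))
def st():
    s=robot.read_state();print('t',round(s['t'],2),'p',s['tool_pos'].round(4),'F',s['force'].round(2),'M',s['wrist_torque'].round(2),'op',round(s['opening'],4));
    M=R.from_rotvec(s['orientation']).as_matrix();print('x',M[:,0].round(3),'y',M[:,1].round(3),'z',M[:,2].round(3),'q',s['q'].round(2))
E
python3 -c "
from h import *
plan([.434,-.006,.12],15,1)"
```

```text
-0.0325, 0.0099, -0.0339 ,  -0.00, 8.50, -0.00 ,  1
-0.0271, 0.0099, -0.0384 ,  -0.00, 8.50, -0.00 ,  1
-0.0212, 0.0099, -0.0419 ,  -0.00, 8.50, -0.00 ,  1
-0.0147, 0.0099, -0.0446 ,  -0.00, 0.44, -0.00 ,  1
-0.0144, 0.0099, -0.0447 ,  -0.00, -0.00, -0.00 ,  1
-0.0144, 0.0099, -0.0447 ,  0.00, -0.00, 0.00 ,  1
-0.0144, 0.0099, -0.0447 ,  -0.00, 0.00, -0.00 ,  1
-0.0144, 0.0099, -0.0447 ,  0.00, 0.00, 0.00 ,  1
-0.0144, 0.0099, -0.0447 ,  -0.00, 0.00, -0.00 ,  1
-0.0144, 0.0099, -0.0447 ,  0.00, -0.00, 0.00 ,  1
-0.0144, 0.0099, -0.0447 ,  -0.00, 0.00, 0.00 ,  1
-0.0134, 0.0092, -0.0416 ,  0.00, -0.00, 0.00 ,  1
0.0000, 0.0000, 0.0000 ,  -0.00, 0.00, -0.00 ,  1
0.0000, 0.0000, 0.0000 ,  0.00, 0.00, 0.00 ,  1
0.0000, 0.0000, 0.0000 ,  -0.00, 0.00, -0.00 ,  1
left 0.0
```

Call:
carry_out(motion=[-0.0325, 0.01, -0.034, 0, 8.5, 0, 1, -0.027, 0.01, -0.0385, 0, 8.5, 0, 1, -0.021, 0.01, -0.042, 0, 8.5, 0, 1, -0.0145, 0.01, -0.0445, 0, 0.4, 0, 1, -0.0145, 0.01, -0.0445, 0, 0, 0, 1], squeeze=15)

```text
t: 1.4
tool_pos: [0.3349, -0.3153, 0.1858]
orientation: [-0.021, -2.209, 2.217]
force: [1.8, 0.1, 0.3]
opening: 0.0933
```

```bash
python3 -c "
from h import *
st();plan([.434,-.006,.12],10,1)"
```

```text
t 1.4 p [ 0.3349 -0.3153  0.1858] F [1.76 0.07 0.28] M [ 0.07 -0.02 -0.02] op 0.0933
x [-1.     0.018 -0.001] y [ 0.001 -0.003 -1.   ] z [-0.018 -1.     0.003] q [-0.87 -0.23  1.93 -0.    1.44  0.72]
-0.0136, 0.0094, -0.0451 ,  -0.19, -1.01, -0.06 ,  1
-0.0144, 0.0095, -0.0448 ,  -0.00, -0.00, 0.00 ,  1
-0.0144, 0.0095, -0.0448 ,  -0.00, 0.00, -0.00 ,  1
-0.0144, 0.0095, -0.0448 ,  -0.00, -0.00, 0.00 ,  1
-0.0144, 0.0095, -0.0448 ,  -0.00, -0.00, 0.00 ,  1
-0.0144, 0.0095, -0.0448 ,  -0.00, -0.00, 0.00 ,  1
-0.0130, 0.0086, -0.0405 ,  -0.00, -0.00, 0.00 ,  1
0.0000, 0.0000, 0.0000 ,  -0.00, -0.00, 0.00 ,  1
0.0000, 0.0000, 0.0000 ,  -0.00, -0.00, 0.00 ,  1
0.0000, 0.0000, 0.0000 ,  -0.00, -0.00, 0.00 ,  1
left 0.0
```

Call:
carry_out(motion=[-0.0135, 0.01, -0.045, 0, -1, 0, 1, -0.0145, 0.01, -0.045, 0, 0, 0, 1, -0.0145, 0.01, -0.045, 0, 0, 0, 1, -0.0145, 0.01, -0.045, 0, 0, 0, 1, -0.0145, 0.01, -0.045, 0, 0, 0, 1])

```text
t: 1.9
tool_pos: [0.4091, -0.0822, 0.1347]
orientation: [0.01, 2.213, -2.226]
force: [0.3, -0.3, 0.2]
opening: 0.0928
```

```bash
python3 -c "
from h import *
st();plan([.434,-.006,.10],5,1)"
```

```text
t 1.9 p [ 0.4091 -0.0822  0.1347] F [ 0.33 -0.28  0.16] M [-0.04 -0.04 -0.03] op 0.0928
x [-1.     0.002 -0.006] y [ 0.006 -0.006 -1.   ] z [-0.002 -1.     0.006] q [-0.32 -0.32  2.1  -0.    1.35  1.26]
-0.0135, 0.0189, -0.0420 ,  -0.33, -0.13, -0.37 ,  1
-0.0112, 0.0156, -0.0344 ,  0.00, -0.00, 0.00 ,  1
0.0000, 0.0000, 0.0000 ,  0.00, 0.00, 0.00 ,  1
0.0000, 0.0000, 0.0000 ,  0.00, 0.00, 0.00 ,  1
0.0000, 0.0000, 0.0000 ,  0.00, 0.00, 0.00 ,  1
left 0.0
```

Call:
carry_out(motion=[-0.0135, 0.018, -0.042, -0.3, 0, -0.35, 0.4, -0.011, 0.015, -0.034, 0, 0, 0, 0.4, 0, 0, 0, 0, 0, 0, 0.2, 0, 0, 0, 0, 0, 0, 0.2, 0, 0, 0, 0, 0, 0, 0.2])

```text
t: 2.4
tool_pos: [0.4348, 0.0022, 0.1005]
orientation: [-0.005, 2.217, -2.217]
force: [-0.2, -0.8, -0.9]
opening: 0.0584
```

```bash
python3 -c "
from h import *
st();
a=imaging.read_camera('side');b=imaging.read_camera('top')
p=robot.read_state()['tool_pos']
for q in (p+[0,0,-.019],p): print(proj('side',q),proj('top',q))
cv2.imwrite('pics/g1.png',np.hstack([cv2.resize(a[130:250,260:360],(400,480),interpolation=2),cv2.resize(b[190:290,250:340],(400,480),interpolation=2)]))"
```

```text
t 2.4 p [0.4348 0.0022 0.1005] F [-0.19 -0.78 -0.89] M [0.06 0.02 0.01] op 0.0584
x [-1.    -0.006 -0.002] y [ 0.002  0.    -1.   ] z [ 0.006 -1.    -0.   ] q [-0.11 -0.22  2.09  0.    1.27  1.45]
[314.44211597 202.27780579] [292.68757718 254.31738817]
[315.07684135 197.28810889] [293.23122832 254.30700589]
```

View pics/g1.png

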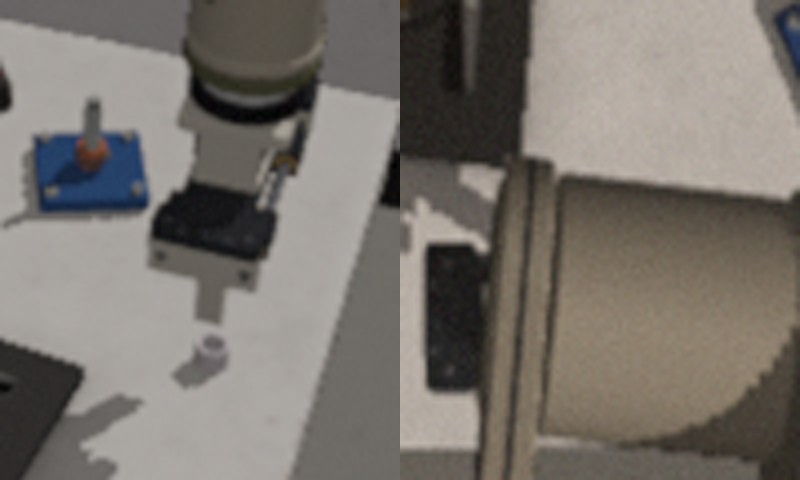

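```bash
python3 -c "
from h import *
p=robot.read_state()['tool_pos']
for x in(-.0075,0,.0075): print(proj('side',p+[x,.047,-.019]),proj('side',p+[x,.029,-.019]))
plan([.4345,-.006,.023],5,.2,step=.03)
"
```

```text
[312.8730616  214.06762517] [314.50401246 209.72277365]
[310.18805971 213.40104842] [311.84396111 209.07026069]
[307.51218399 212.73675097] [309.19286533 208.41994576]
0.0003, 0.0299, 0.0029 ,  -0.00, 0.27, -0.15 ,  0.2
0.0002, 0.0299, 0.0029 ,  0.00, 0.00, 0.00 ,  0.2
0.0001, 0.0181, 0.0018 ,  0.00, 0.00, 0.00 ,  0.2
0.0000, 0.0000, 0.0000 ,  0.00, 0.00, 0.00 ,  0.2
0.0000, 0.0000, 0.0000 ,  0.00, 0.00, 0.00 ,  0.2
left 0.0
```

Call:
carry_out(motion=[0, 0.03, 0.003, 0, 0.25, 0, 0.2, 0, 0.03, 0.003, 0, 0, 0, 0.2, 0, 0.01, 0.002, 0, 0, 0, 0.2, 0, 0.005, 0, 0, 0, 0, 0.2, 0, 0, 0, 0, 0, 0, 0.2])

```text
t: 3.0
tool_pos: [0.4389, -0.0119, 0.0284]
orientation: [0.021, 2.218, -2.222]
force: [0.7, 1.3, -0.6]
opening: 0.0558
```

```bash
python3 -c "
from h import *
st();
a=imaging.read_camera('side')
cv2.imwrite('pics/g2.png',cv2.resize(a[180:240,280:350],None,fx=8,fy=8,interpolation=2))"
```

```text
t 3.0 p [ 0.4389 -0.0119  0.0284] F [ 0.68  1.28 -0.58] M [ 0.09  0.04 -0.01] op 0.0558
x [-1.     0.008 -0.011] y [ 0.011 -0.002 -1.   ] z [-0.008 -1.     0.002] q [-0.14 -0.1   2.13 -0.    1.1   1.44]
```

View pics/g2.png

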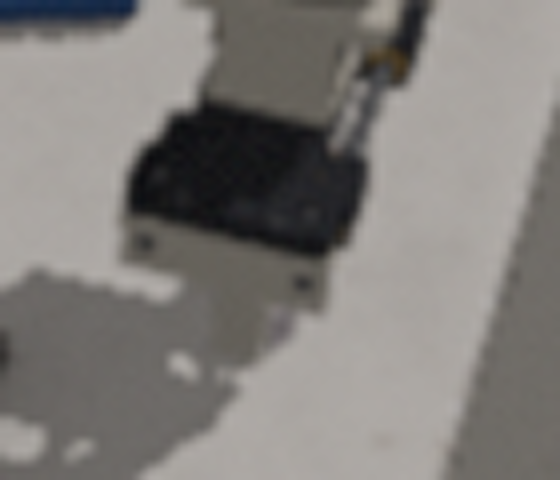

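```bash
python3 -c "
from h import *
for i in range(3):
  imaging.read_camera('side');st()
plan([.434,-.007,.023],3,.2,step=.03)
"
```

```text
t 3.1 p [ 0.4398 -0.0117  0.0293] F [-0.68 -0.24 -0.11] M [0.03 0.03 0.06] op 0.0558
x [-1.     0.008 -0.013] y [ 0.013 -0.002 -1.   ] z [-0.008 -1.     0.002] q [-0.14 -0.1   2.13 -0.    1.11  1.44]
t 3.15 p [ 0.4401 -0.0116  0.0295] F [-0.37 -0.92 -0.22] M [ 0.05  0.02 -0.05] op 0.0559
x [-1.     0.007 -0.013] y [ 0.013 -0.002 -1.   ] z [-0.007 -1.     0.002] q [-0.14 -0.1   2.13 -0.    1.1   1.44]
t 3.2 p [ 0.4401 -0.0115  0.0296] F [ 0.25  0.83 -0.  ] M [0.08 0.07 0.  ] op 0.0558
x [-1.     0.007 -0.014] y [ 0.014 -0.002 -1.   ] z [-0.007 -1.     0.002] q [-0.14 -0.1   2.13 -0.    1.1   1.44]
0.0062, 0.0065, -0.0044 ,  -0.12, -0.40, -0.78 ,  0.2
0.0000, 0.0000, 0.0000 ,  0.00, 0.00, -0.00 ,  0.2
0.0000, 0.0000, 0.0000 ,  0.00, 0.00, 0.00 ,  0.2
left 0.0
```

Call:
carry_out(motion=[0.006, 0.0065, -0.0045, -0.1, -0.4, -0.8, 0.2, 0, 0, 0, 0, 0, 0, 0.2, 0, 0, 0, 0, 0, 0, 0.2, 0, 0, 0, 0, 0, 0, 0.2, 0, 0, 0, 0, 0, 0, 0.2])

```text
t: 3.7
tool_pos: [0.4352, -0.0061, 0.0242]
orientation: [-0.0, 2.219, -2.22]
force: [-0.1, -0.2, 0.6]
opening: 0.0557
```

```bash
python3 -c "
from h import *
a=imaging.read_camera('side');st()
plan([.434,-.007,.023],1,.2,step=.03)
cv2.imwrite('pics/g3.png',cv2.resize(a[180:240,280:350],None,fx=8,fy=8,interpolation=2))"
```

```text
t 3.75 p [ 0.4352 -0.0061  0.0242] F [ 0.64 -0.21 -0.94] M [0.04 0.   0.03] op 0.0555
x [-1.    -0.002 -0.002] y [ 0.002 -0.    -1.   ] z [ 0.002 -1.     0.   ] q [-0.13 -0.1   2.13 -0.    1.11  1.44]
0.0012, 0.0012, 0.0009 ,  -0.02, 0.10, -0.09 ,  0.2
left 0.0
```

View pics/g3.png

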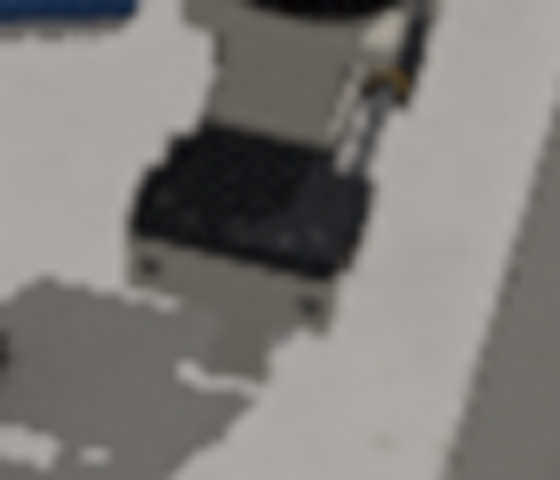

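Call:
carry_out(motion=[0.001, 0.001, 0.001, 0, 0, 0, -1, 0, 0, 0, 0, 0, 0, -1, 0, 0, 0, 0, 0, 0, -1, 0, 0, 0, 0, 0, 0, -1, 0, 0, 0, 0, 0, 0, -1])

```text
t: 4.25
tool_pos: [0.4341, -0.0073, 0.0232]
orientation: [0.0, 2.219, -2.22]
force: [-0.1, -0.2, -0.9]
opening: 0.026
```

```bash
python3 -c "
from h import *
st()"
```

```text
t 4.25 p [ 0.4341 -0.0073  0.0232] F [-0.11 -0.22 -0.88] M [ 0.04 -0.03 -0.01] op 0.026
x [-1.    -0.002 -0.002] y [ 0.002 -0.    -1.   ] z [ 0.002 -1.     0.   ] q [-0.13 -0.1   2.14 -0.    1.1   1.43]
```

Call:
carry_out(motion=[0, -0.04, 0, 0, 0, 0, -1, -0.005, -0.045, 0.01, 0, 0, 0, -1, -0.025, -0.02, 0.035, 0, 0, 0, -1, -0.03, -0.01, 0.036, 0, 0, 0, -1, -0.03, 0, 0.036, 0, 0, 0, -1])

```text
t: 4.75
tool_pos: [0.5231, -0.1236, 0.141]
orientation: [-0.011, 2.218, -2.218]
force: [1.3, 0.1, 1.3]
opening: 0.026
```

```bash
python3 -c "
from h import *
st();plan([.5805,-.178,.13],5,-1)"
```

```text
t 4.75 p [ 0.5231 -0.1236  0.141 ] F [1.3  0.11 1.33] M [ 0.06 -0.   -0.04] op 0.026
x [-1.    -0.008  0.002] y [-0.002 -0.    -1.   ] z [ 0.008 -1.     0.   ] q [-0.33  0.03  1.77 -0.    1.34  1.24]
-0.0343, 0.0066, 0.0330 ,  -0.00, 0.46, 0.11 ,  -1
-0.0229, 0.0044, 0.0217 ,  0.00, -0.00, -0.00 ,  -1
0.0000, 0.0000, 0.0000 ,  0.00, 0.00, -0.00 ,  -1
0.0000, 0.0000, 0.0000 ,  0.00, 0.00, 0.00 ,  -1
0.0000, 0.0000, 0.0000 ,  0.00, 0.00, 0.00 ,  -1
left 0.0
```

Call:
carry_out(motion=[-0.033, 0.006, 0.031, 0, 0.45, 0, -1, -0.017, 0.004, 0.017, 0, 0, 0, -1, 0, 0, 0, 0, 0, 0, -1, 0, 0, 0, 0, 0, 0, -1, 0, 0, 0, 0, 0, 0, -1])

```text
t: 5.25
tool_pos: [0.5775, -0.1783, 0.131]
orientation: [-0.005, -2.218, 2.221]
force: [-0.7, 0.6, -0.8]
opening: 0.026
```

```bash
cat >> h.py <<'E'
def look(name,boxes,f):
    o=[]
    for c,(r0,r1,c0,c1) in boxes.items():
        a=imaging.read_camera(c);cv2.imwrite(f'pics/{name}_{c}_full.png',a)
        o.append(cv2.resize(a[r0:r1,c0:c1],None,fx=f,fy=f,interpolation=2))
    cv2.imwrite(f'pics/{name}.png',np.hstack(o))
E
python3 -c "
from h import *
look('h1',dict(side=(120,195,250,320),),8)
st()"
```

```text
t 5.3 p [ 0.5774 -0.178   0.131 ] F [-0.15 -1.1   0.24] M [ 0.01  0.04 -0.01] op 0.0258
x [-1.     0.004 -0.   ] y [ 0.    -0.001 -1.   ] z [-0.004 -1.     0.001] q [-0.38  0.21  1.59 -0.    1.33  1.19]
```

View pics/h1.png

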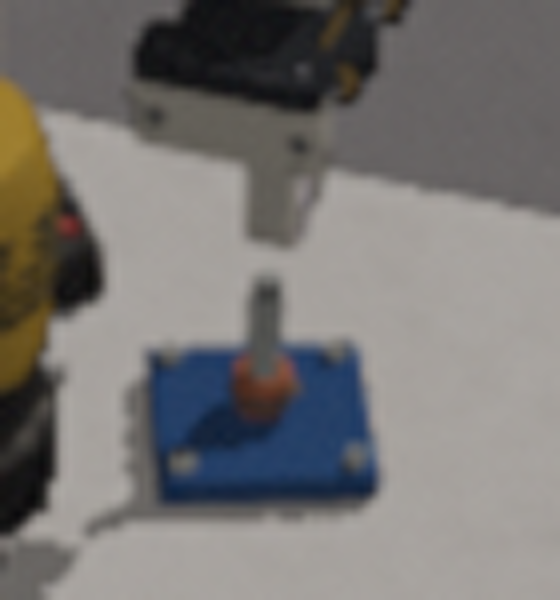

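```bash
python3 -c "
from h import *
p=robot.read_state()['tool_pos']
f=lambda q:((proj('side',q)-[250,120])*8).round(0)
for t in(.013,.019,.023,.0305):
  print(t,[f(p+[x,t,-.019]) for x in(-.0075,0,.0075)])
print(f([p[0],p[1],.083]),f([.5805,-.178,.083]))
"
```

```text
0.013 [array([289., 242.]), array([270., 238.]), array([252., 234.])]
0.019 [array([284., 251.]), array([266., 247.]), array([247., 243.])]
0.023 [array([281., 256.]), array([263., 252.]), array([244., 249.])]
0.0305 [array([276., 268.]), array([257., 264.]), array([238., 260.])]
[277. 279.] [269. 277.]
```

```bash
python3 -c "
import cv2
a=cv2.imread('pics/h1_side_full.png')[136:176,270:300]
cv2.imwrite('pics/h1z.png',cv2.resize(a,None,fx=15,fy=15,interpolation=cv2.INTER_NEAREST))"
```

```text
(no output)
```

View pics/h1z.png

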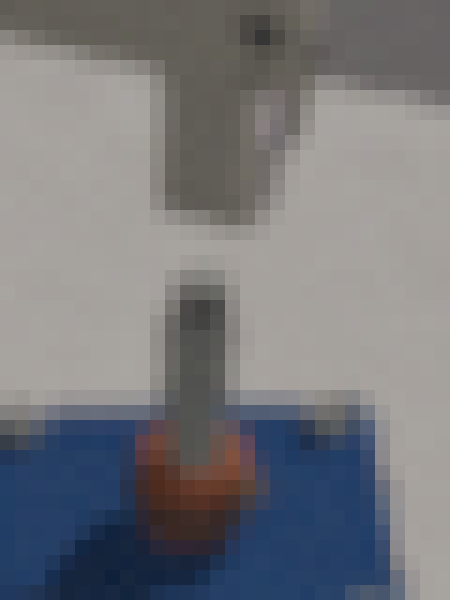

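Call:
carry_out(motion=[-0.0035, 0.012, 0, 0, -0.2, 0, -1, 0, 0.006, 0, 0, 0, 0, -1, 0, 0, 0, 0, 0, 0, -1, 0, 0, 0, 0, 0, 0, -1, 0, 0, 0, 0, 0, 0, -1])

```text
t: 5.8
tool_pos: [0.5798, -0.1751, 0.1115]
orientation: [-0.003, 2.219, -2.221]
force: [0.7, 0.2, -0.8]
opening: 0.026
```

```bash
python3 -c "
from h import *
look('h2',dict(side=(130,170,265,300),top=(180,220,340,380)),10)
st()"
```

```text
t 5.9 p [ 0.58   -0.1753  0.1118] F [ 0.1   0.35 -1.73] M [0.07 0.02 0.04] op 0.0258
x [-1.    -0.002 -0.   ] y [ 0.    -0.001 -1.   ] z [ 0.002 -1.     0.001] q [-0.38  0.24  1.6  -0.    1.3   1.19]
```

View pics/h2.png

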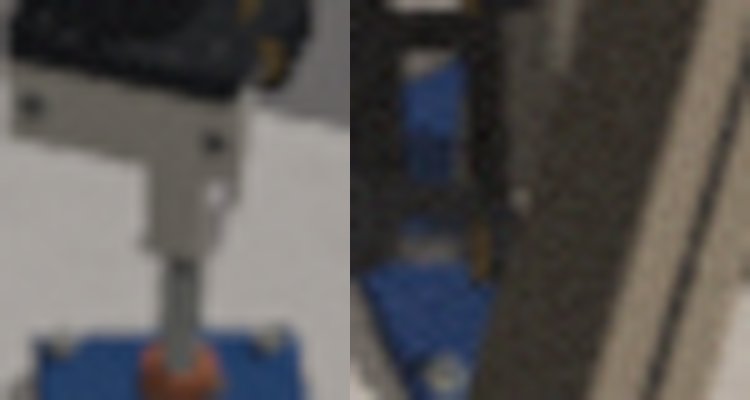

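Call:
carry_out(motion=[-0.001, 0.001, 0.0025, 0, 0, 0, -1, 0, 0, 0, 0, 0, 0, -1, 0, 0.004, 0, 0, 0, 0, -1, 0, 0.005, 0, 0, 0, 0, -1, 0, 0, 0, 0, 0, 0, -1])

```text
t: 6.4
tool_pos: [0.5816, -0.1786, 0.1018]
orientation: [-0.0, 2.218, -2.222]
force: [-1.0, 0.5, -0.5]
opening: 0.0256
```

```bash
python3 -c "
from h import *
look('h3',dict(side=(130,170,265,300)),12)
st()"
```

```text
t 6.45 p [ 0.5817 -0.1786  0.102 ] F [ 0.24 -0.41 -0.84] M [ 0.04 -0.01  0.02] op 0.0259
x [-1.    -0.002 -0.002] y [ 0.002 -0.002 -1.   ] z [ 0.002 -1.     0.002] q [-0.38  0.25  1.6  -0.    1.28  1.19]
```

View pics/h3.png

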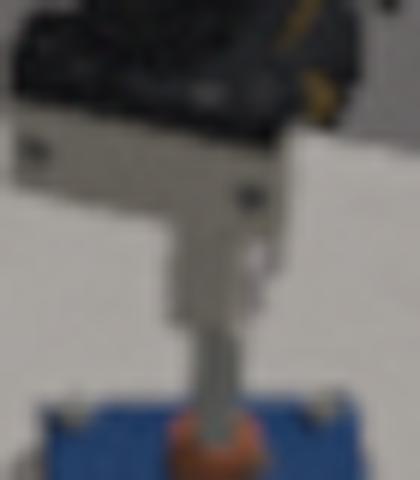

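Call:
carry_out(motion=[0, 0.01, 0, 0, 0, 0, -1, 0, 0.01, 0, 0, 0, 0, -1, 0, 0.008, 0, 0, 0, 0, -1, 0, 0.002, 0, 0, 0, 0, -1, 0, 0, 0, 0, 0, 0, -1])

```text
t: 6.95
tool_pos: [0.5805, -0.1789, 0.0685]
orientation: [-0.003, 2.219, -2.223]
force: [-0.4, -0.3, -0.1]
opening: 0.0262
```

```bash
python3 -c "
from h import *
st()"
```

```text
t 6.95 p [ 0.5805 -0.1789  0.0685] F [-0.4  -0.31 -0.13] M [ 0.05 -0.01 -0.02] op 0.0262
x [-1.    -0.002  0.001] y [-0.001 -0.002 -1.   ] z [ 0.002 -1.     0.002] q [-0.38  0.29  1.63 -0.    1.23  1.19]
```

Call:
carry_out(motion=[0, 0.004, 0, 0, 0, 0, -1, 0, 0.0025, 0, 0, 0, 0, -1, 0, 0, 0, 0, 0, 0, -1, 0, 0, 0, 0, 0, 0, 0, 0, 0, 0, 0, 0, 0, 0.1])

```text
t: 7.45
tool_pos: [0.5814, -0.1787, 0.062]
orientation: [-0.001, 2.218, -2.222]
force: [-0.3, 0.3, 0.5]
opening: 0.0375
```

```bash
python3 -c "
from h import *
st()
look('h4',dict(side=(130,190,250,310)),10)"
```

```text
t 7.45 p [ 0.5814 -0.1787  0.062 ] F [-0.27  0.25  0.5 ] M [ 0.07 -0.   -0.01] op 0.0375
x [-1.    -0.002 -0.001] y [ 0.001 -0.002 -1.   ] z [ 0.002 -1.     0.002] q [-0.38  0.3   1.63 -0.    1.21  1.19]
```

View pics/h4.png

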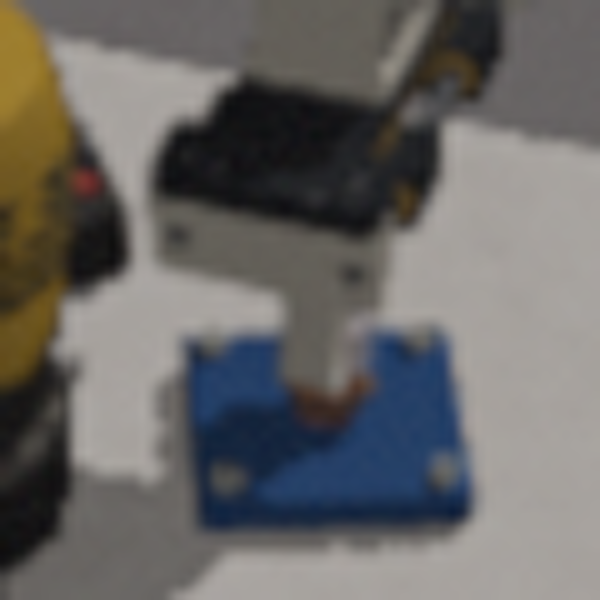

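Call:
carry_out(motion=[0, 0, 0, 0, 0, 0, 0.2, 0, -0.005, 0, 0, 0, 0, 0.2, 0, -0.025, 0, 0, 0, 0, 0.2, 0, -0.035, 0, 0, 0, 0, 0.2, 0.03, -0.015, -0.03, 0, 0, 0, 0.2])

```text
t: 8.0
tool_pos: [0.5513, -0.1499, 0.1429]
orientation: [0.002, -2.22, 2.221]
force: [0.4, 0.3, 1.1]
opening: 0.0555
```

```bash
python3 -c "
from h import *
st();plan([.43,-.03,.15],5,.2)"
```

```text
t 8.0 p [ 0.5513 -0.1499  0.1429] F [0.37 0.33 1.13] M [ 0.1  -0.04  0.03] op 0.0555
x [-1.     0.     0.002] y [-0.002 -0.001 -1.   ] z [-0.    -1.     0.001] q [-0.35  0.12  1.68 -0.    1.35  1.22]
0.0341, -0.0020, -0.0337 ,  -0.05, -0.01, 0.10 ,  0.2
0.0341, -0.0020, -0.0337 ,  -0.00, -0.00, 0.00 ,  0.2
0.0341, -0.0020, -0.0337 ,  -0.00, -0.00, 0.00 ,  0.2
0.0190, -0.0011, -0.0187 ,  -0.00, -0.00, 0.00 ,  0.2
0.0000, 0.0000, 0.0000 ,  -0.00, -0.00, 0.00 ,  0.2
left 0.0
```

Call:
carry_out(motion=[0.034, -0.001, -0.034, 0, 0, 0, 0.2, 0.034, -0.001, -0.034, 0, 0, 0, 0.2, 0.034, -0.001, -0.034, 0, 0, 0, 0.2, 0.01, 0, -0.045, 0, 0, 0, 0.2, 0, 0, -0.048, 0, 0, 0, 0.2])

```text
t: 8.5
tool_pos: [0.4368, 0.0472, 0.1517]
orientation: [0.018, 2.216, -2.224]
force: [1.4, -0.1, -0.2]
opening: 0.056
```

```bash
python3 -c "
from h import *
st();plan([.447,.257,.10],10,.2)
look('w0',dict(top=(220,270,180,260),side=(240,310,245,325)),5)
cv2.imwrite('pics/w0f.png',cv2.imread('pics/w0_top_full.png'))"
```

```text
t 8.5 p [0.4368 0.0472 0.1517] F [ 1.38 -0.1  -0.18] M [ 0.04 -0.06  0.01] op 0.056
x [-1.     0.007 -0.009] y [ 0.009 -0.004 -1.   ] z [-0.007 -1.     0.004] q [-0.01 -0.27  2.03 -0.    1.37  1.57]
-0.0018, 0.0113, -0.0466 ,  -0.21, -0.40, -0.54 ,  0.2
-0.0023, 0.0115, -0.0466 ,  0.00, -0.00, -0.00 ,  0.2
-0.0023, 0.0115, -0.0466 ,  0.00, 0.00, -0.00 ,  0.2
-0.0023, 0.0115, -0.0466 ,  0.00, 0.00, 0.00 ,  0.2
-0.0011, 0.0058, -0.0236 ,  0.00, 0.00, 0.00 ,  0.2
0.0000, 0.0000, 0.0000 ,  0.00, 0.00, 0.00 ,  0.2
0.0000, 0.0000, 0.0000 ,  0.00, 0.00, 0.00 ,  0.2
0.0000, 0.0000, 0.0000 ,  0.00, 0.00, 0.00 ,  0.2
0.0000, 0.0000, 0.0000 ,  0.00, 0.00, 0.00 ,  0.2
0.0000, 0.0000, 0.0000 ,  0.00, 0.00, 0.00 ,  0.2
left 0.0Traceback (most recent call last):
  File "<string>", line 4, in <module>
    look('w0',dict(top=(220,270,180,260),side=(240,310,245,325)),5)
    ~~~~^^^^^^^^^^^^^^^^^^^^^^^^^^^^^^^^^^^^^^^^^^^^^^^^^^^^^^^^^^^
  File "h.py", line 41, in look
    cv2.imwrite(f'pics/{name}.png',np.hstack(o))
                                   ~~~~~~~~~^^^
    return _nx.concatenate(arrs, 1, dtype=dtype, casting=casting)
           ~~~~~~~~~~~~~~~^^^^^^^^^^^^^^^^^^^^^^^^^^^^^^^^^^^^^^^
ValueError: all the input array dimensions except for the concatenation axis must match exactly, but along dimension 0, the array at index 0 has size 250 and the array at index 1 has size 350
```

Run:
```python
import cv2,numpy as np
def enh(a): 
    l=cv2.cvtColor(a,cv2.COLOR_BGR2LAB); l[...,0]=cv2.createCLAHE(4,(2,2)).apply(l[...,0]); return cv2.cvtColor(l,cv2.COLOR_LAB2BGR)
b=cv2.imread('pics/w0_top_full.png')[230:270,180:220];a=cv2.imread('pics/w0_side_full.png')[270:310,260:300]
cv2.imwrite('pics/w0e.png',cv2.resize(enh(np.hstack([b,a])),None,fx=9,fy=9,interpolation=2))
```

```text
(no output)
```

View pics/w0e.png

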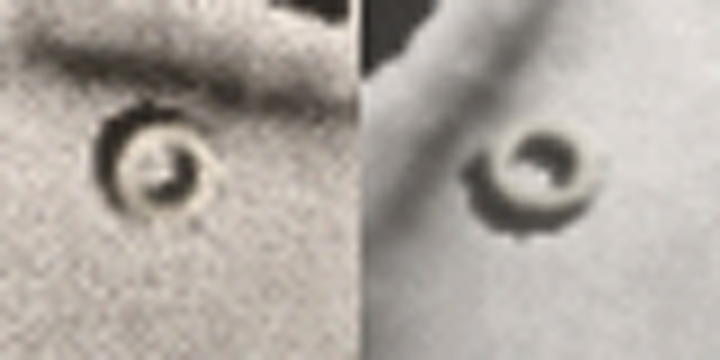

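```bash
python3 -c "
from h import *
print(at('side',(280.3,288.5),.006),at('top',(197.8,248.55),.006))"
```

```text
[0.45126429 0.25841424 0.006     ] [0.45241039 0.25740798 0.006     ]
```

Call:
carry_out(motion=[-0.002, 0.008, -0.0465, -0.2, -0.4, -0.5, 0.2, -0.0025, 0.0115, -0.0465, 0, 0, 0, 0.2, -0.0025, 0.0115, -0.0465, 0, 0, 0, 0.2, -0.0025, 0.0115, -0.042, 0, 0, 0, 0.2, 0, 0.003, -0.012, 0, 0, 0, 0.2])

```text
t: 9.1
tool_pos: [0.4506, 0.2466, 0.1101]
orientation: [0.007, 2.216, -2.212]
force: [-0.5, -1.0, 0.1]
opening: 0.0559
```

Call:
carry_out(motion=[0, 0, 0, 0, 0, 0, 0.2, 0, 0, 0, 0, 0, 0, 0.2, 0, 0, 0, 0, 0, 0, 0.2, 0, 0, 0, 0, 0, 0, 0.2, 0, 0, 0, 0, 0, 0, 0.2])

```text
t: 9.6
tool_pos: [0.4522, 0.243, 0.1114]
orientation: [0.01, 2.214, -2.214]
force: [-0.6, 0.1, -0.3]
opening: 0.0558
```

```bash
python3 -c "
from h import *
st();plan([.4505,.257,.05],3,.2)
print(proj('side',robot.read_state()['tool_pos']))
look('w1',dict(top=(220,270,175,225),side=(260,310,250,300)),8)"
```

```text
t 9.6 p [0.4522 0.243  0.1114] F [-0.59  0.09 -0.32] M [0.04 0.04 0.03] op 0.0558
x [-1.    -0.003 -0.012] y [ 0.012  0.    -1.   ] z [ 0.003 -1.    -0.   ] q [ 0.4  -0.02  1.88 -0.    1.27  1.97]
0.0019, 0.0468, -0.0107 ,  0.02, 0.17, -0.68 ,  0.2
0.0004, 0.0146, -0.0033 ,  0.00, 0.00, 0.00 ,  0.2
0.0000, 0.0000, 0.0000 ,  0.00, 0.00, 0.00 ,  0.2
left 0.0
[283.60991872 256.89091155]
```

View pics/w1.png

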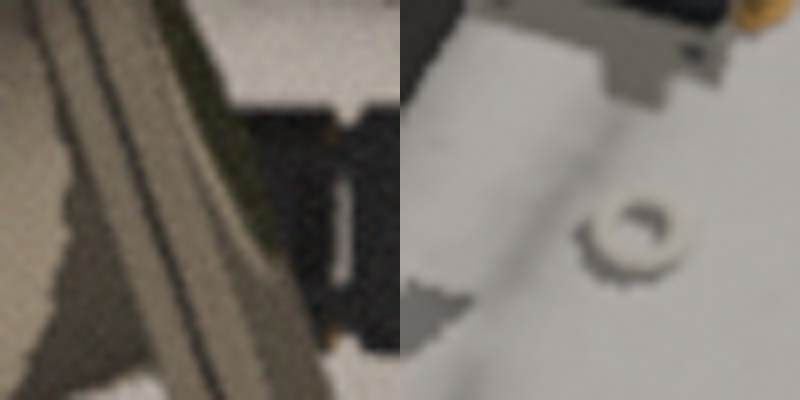

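Call:
carry_out(motion=[0.001, 0.04, -0.012, 0, 0.15, -0.7, 0.2, 0, 0.017, -0.003, 0, 0, 0, 0.2, 0, 0.006, 0, 0, 0, 0, 0.2, 0, 0, 0, 0, 0, 0, 0.2, 0, 0, 0, 0, 0, 0, 0.2])

```text
t: 10.2
tool_pos: [0.454, 0.2579, 0.0494]
orientation: [0.006, 2.223, -2.218]
force: [-0.5, 0.6, 0.0]
opening: 0.0558
```

```bash
python3 -c "
from h import *
st();plan([.4515,.2575,.0205],2,.2)
look('w2',dict(side=(260,310,250,300)),10)"
```

```text
t 10.2 p [0.454  0.2579 0.0494] F [-0.53  0.55  0.01] M [0.01 0.04 0.  ] op 0.0558
x [-1.     0.002 -0.004] y [ 0.004  0.002 -1.   ] z [-0.002 -1.    -0.002] q [0.42 0.1  1.89 0.   1.16 1.99]
0.0027, 0.0289, 0.0005 ,  0.12, -0.10, -0.22 ,  0.2
0.0000, 0.0000, 0.0000 ,  0.00, 0.00, 0.00 ,  0.2
left 0.0
```

View pics/w2.png

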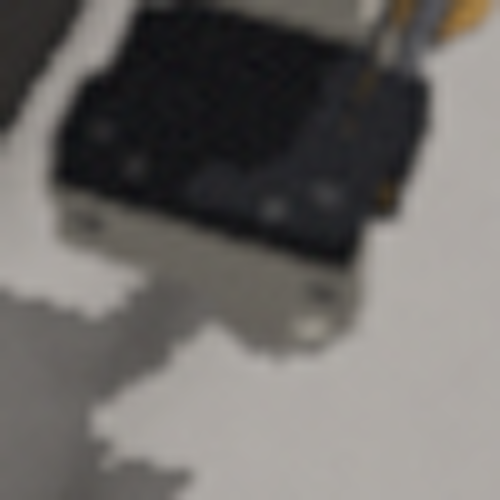

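Call:
carry_out(motion=[0.0027, 0.02, 0.0005, 0.1, 0, -0.2, 0.2, 0, 0.004, 0, 0, 0, 0, 0.2, 0, 0, 0, 0, 0, 0, 0.2, 0, 0, 0, 0, 0, 0, 0.2, 0, 0, 0, 0, 0, 0, 0.2])

```text
t: 10.75
tool_pos: [0.4553, 0.2586, 0.0308]
orientation: [0.012, 2.223, -2.214]
force: [0.2, -0.9, 1.2]
opening: 0.056
```

```bash
python3 -c "
from h import *
st();plan([.4515,.2575,.0205],2,.2)
look('w3',dict(side=(260,310,250,300)),10)
p=robot.read_state()['tool_pos']
for x in(-.0075,0,.0075): print((proj('side',p+[x,.0335,-.019])-[250,260])*10)
"
```

```text
t 10.75 p [0.4553 0.2586 0.0308] F [ 0.23 -0.94  1.22] M [ 0.09 -0.   -0.04] op 0.056
x [-1.     0.002 -0.008] y [ 0.008  0.004 -1.   ] z [-0.002 -1.    -0.004] q [0.42 0.12 1.89 0.   1.11 1.99]
0.0039, 0.0103, 0.0011 ,  0.22, -0.13, -0.47 ,  0.2
0.0000, 0.0000, 0.0000 ,  0.00, 0.00, -0.00 ,  0.2
left 0.0
[275.57871725 382.26173966]
[246.44875344 373.31677746]
[217.42669263 364.40811902]
```

View pics/w3.png

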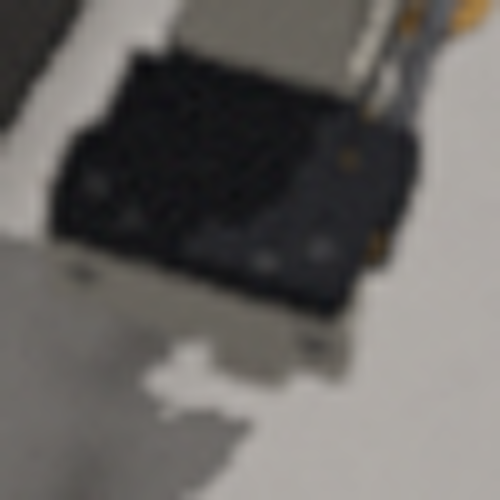

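Call:
carry_out(motion=[0.003, 0.008, 0.0015, 0.2, -0.1, -0.5, 0.2, 0, 0.0005, 0, 0, 0, 0, 0.2, 0, 0, 0, 0, 0, 0, 0.2, 0, 0, 0, 0, 0, 0, 0.2, 0, 0, 0, 0, 0, 0, 0.2])

```text
t: 11.3
tool_pos: [0.4527, 0.2573, 0.0224]
orientation: [-0.0, -2.222, 2.221]
force: [0.3, -0.2, 1.3]
opening: 0.056
```

```bash
python3 -c "
from h import *
st();plan([.4525,.257,.0205],2,.2)
"
```

```text
t 11.3 p [0.4527 0.2573 0.0224] F [ 0.34 -0.24  1.29] M [ 0.03  0.05 -0.03] op 0.056
x [-1.  0.  0.] y [-0.  0. -1.] z [-0. -1. -0.] q [0.42 0.14 1.9  0.   1.11 1.99]
0.0002, 0.0019, 0.0003 ,  0.03, -0.02, 0.01 ,  0.2
0.0000, 0.0000, 0.0000 ,  -0.00, -0.00, 0.00 ,  0.2
left 0.0
```

Call:
carry_out(motion=[0, 0.0018, 0, 0, 0, 0, 0.2, 0, 0, 0, 0, 0, 0, -1, 0, 0, 0, 0, 0, 0, -1, 0, 0, 0, 0, 0, 0, -1, 0, 0, 0, 0, 0, 0, -1], squeeze=10)

```text
t: 11.8
tool_pos: [0.4528, 0.2573, 0.0206]
orientation: [-0.0, -2.222, 2.221]
force: [-0.2, -0.5, 0.7]
opening: 0.0336
```

```bash
python3 -c "
from h import *
st()
"
```

```text
t 11.8 p [0.4528 0.2573 0.0206] F [-0.23 -0.46  0.68] M [-0.01 -0.03  0.02] op 0.0336
x [-1.  0. -0.] y [ 0.     0.001 -1.   ] z [-0.    -1.    -0.001] q [0.42 0.14 1.9  0.   1.1  1.99]
```

Call:
carry_out(motion=[0, -0.03, 0, 0, 0, 0, -1, 0, -0.045, 0, 0, 0, 0, -1, 0.002, -0.03, 0.03, 0, 0, 0, -1, 0.003, -0.005, 0.045, 0, 0, 0, -1, 0.003, 0, 0.048, 0, 0, 0, -1])

```text
t: 12.3
tool_pos: [0.444, 0.1347, 0.1344]
orientation: [-0.009, 2.218, -2.218]
force: [-0.0, -0.6, -1.5]
opening: 0.0336
```

```bash
python3 -c "
from h import *
st();plan([.45,-.01,.14],10,-1)
"
```

```text
t 12.3 p [0.444  0.1347 0.1344] F [-0.04 -0.62 -1.49] M [ 0.03  0.02 -0.03] op 0.0336
x [-1.    -0.007  0.001] y [-0.001 -0.    -1.   ] z [ 0.007 -1.     0.   ] q [ 0.18 -0.17  1.98 -0.    1.34  1.75]
-0.0016, -0.0018, 0.0479 ,  -0.02, 0.42, 0.04 ,  -1
-0.0020, -0.0019, 0.0479 ,  -0.00, -0.00, -0.00 ,  -1
-0.0020, -0.0019, 0.0479 ,  0.00, 0.00, 0.00 ,  -1
-0.0000, -0.0000, 0.0010 ,  -0.00, 0.00, 0.00 ,  -1
0.0000, 0.0000, 0.0000 ,  0.00, 0.00, 0.00 ,  -1
0.0000, 0.0000, 0.0000 ,  -0.00, 0.00, 0.00 ,  -1
0.0000, 0.0000, 0.0000 ,  0.00, 0.00, 0.00 ,  -1
0.0000, 0.0000, 0.0000 ,  -0.00, 0.00, 0.00 ,  -1
0.0000, 0.0000, 0.0000 ,  0.00, 0.00, 0.00 ,  -1
0.0000, 0.0000, 0.0000 ,  -0.00, 0.00, 0.00 ,  -1
left 0.0
```

Call:
carry_out(motion=[0, -0.002, 0.048, 0, 0.4, 0, -1, -0.002, -0.002, 0.048, 0, 0, 0, -1, -0.02, -0.002, 0.04, 0, 0, 0, -1, -0.034, 0, 0.034, 0, 0, 0, -1, -0.034, 0, 0.034, 0, 0, 0, -1])

```text
t: 12.8
tool_pos: [0.5338, -0.0781, 0.1437]
orientation: [0.004, 2.218, -2.22]
force: [1.3, 1.1, 0.7]
opening: 0.0336
```

```bash
python3 -c "
from h import *
st();plan([.575,-.17,.13],5,-1)
"
```

```text
t 12.8 p [ 0.5338 -0.0781  0.1437] F [1.3  1.14 0.66] M [ 0.04 -0.05  0.09] op 0.0336
x [-1.    -0.001 -0.005] y [ 0.005 -0.001 -1.   ] z [ 0.001 -1.     0.001] q [-0.24  0.03  1.77  0.    1.34  1.33]
-0.0194, 0.0066, 0.0434 ,  -0.06, 0.05, -0.28 ,  -1
-0.0195, 0.0065, 0.0434 ,  -0.00, 0.00, -0.00 ,  -1
-0.0023, 0.0008, 0.0051 ,  0.00, -0.00, 0.00 ,  -1
0.0000, 0.0000, 0.0000 ,  -0.00, 0.00, -0.00 ,  -1
0.0000, 0.0000, 0.0000 ,  0.00, -0.00, 0.00 ,  -1
left 0.0
```

Call:
carry_out(motion=[-0.019, 0.005, 0.043, 0, 0, -0.3, -1, -0.017, 0.005, 0.038, 0, 0, 0, -1, -0.003, 0, 0.006, 0, 0, 0, -1, 0, 0, 0, 0, 0, 0, -1, 0, 0, 0, 0, 0, 0, -1])

```text
t: 13.3
tool_pos: [0.5766, -0.1738, 0.1331]
orientation: [-0.006, -2.218, 2.221]
force: [-0.0, 1.0, -0.3]
opening: 0.0334
```

```bash
python3 -c "
from h import *
st();plan([.581,-.178,.108],5,-1)
look('h5',dict(side=(120,180,250,310)),10)
"
```

```text
t 13.3 p [ 0.5766 -0.1738  0.1331] F [-0.    0.99 -0.31] M [ 0.01 -0.   -0.03] op 0.0334
x [-1.     0.005 -0.001] y [ 0.001 -0.002 -1.   ] z [-0.005 -1.     0.002] q [-0.38  0.21  1.6  -0.    1.34  1.2 ]
-0.0044, 0.0251, 0.0041 ,  -0.09, -0.26, -0.07 ,  -1
0.0000, 0.0000, 0.0000 ,  -0.00, 0.00, -0.00 ,  -1
0.0000, 0.0000, 0.0000 ,  -0.00, -0.00, 0.00 ,  -1
0.0000, 0.0000, 0.0000 ,  -0.00, -0.00, 0.00 ,  -1
0.0000, 0.0000, 0.0000 ,  -0.00, -0.00, 0.00 ,  -1
left 0.0
```

View pics/h5.png

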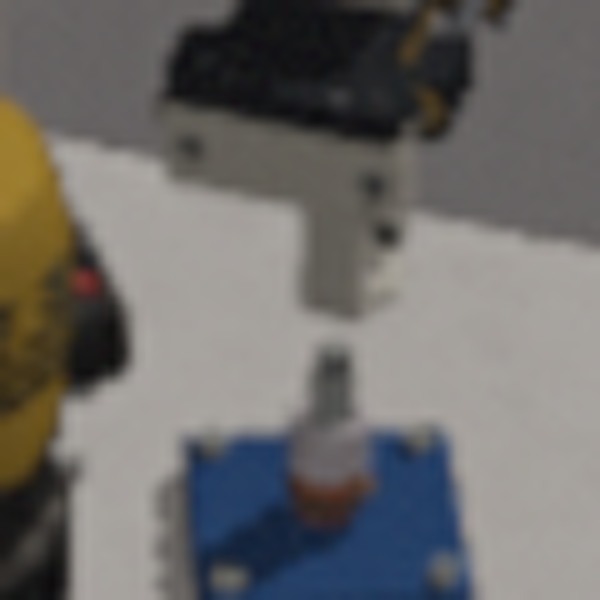

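Call:
carry_out(motion=[-0.0045, 0.018, 0.004, -0.1, -0.25, 0, -1, 0, 0.002, 0, 0, 0, 0, -1, 0, 0, 0, 0, 0, 0, -1, 0, 0, 0, 0, 0, 0, -1, 0, 0, 0, 0, 0, 0, -1])

```text
t: 13.85
tool_pos: [0.5809, -0.172, 0.1159]
orientation: [-0.003, 2.217, -2.216]
force: [-0.3, -0.6, 0.7]
opening: 0.0339
```

```bash
python3 -c "
from h import *
st();plan([.581,-.178,.092],5,-1)
look('h6',dict(side=(120,180,250,310)),10)
"
```

```text
t 13.85 p [ 0.5809 -0.172   0.1159] F [-0.31 -0.65  0.69] M [ 0.03  0.   -0.01] op 0.0339
x [-1.    -0.006 -0.003] y [ 0.003  0.    -1.   ] z [ 0.006 -1.    -0.   ] q [-0.37  0.23  1.6   0.    1.31  1.19]
-0.0000, 0.0239, 0.0060 ,  0.01, 0.35, -0.20 ,  -1
0.0000, 0.0000, 0.0000 ,  0.00, 0.00, 0.00 ,  -1
0.0000, 0.0000, 0.0000 ,  0.00, 0.00, 0.00 ,  -1
0.0000, 0.0000, 0.0000 ,  0.00, 0.00, 0.00 ,  -1
0.0000, 0.0000, 0.0000 ,  0.00, 0.00, 0.00 ,  -1
left 0.0
```

View pics/h6.png

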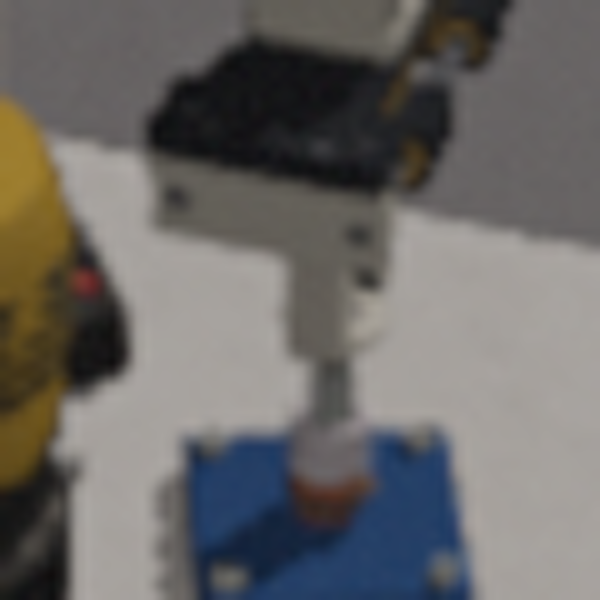

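Call:
carry_out(motion=[0, 0, 0.006, 0, 0.35, -0.2, -1, 0, 0, 0, 0, 0, 0, -1, 0, 0, 0, 0, 0, 0, -1, 0, 0.005, 0, 0, 0, 0, -1, 0, 0.005, 0, 0, 0, 0, -1])

```text
t: 14.4
tool_pos: [0.5822, -0.1793, 0.1077]
orientation: [0.005, 2.219, -2.222]
force: [-0.1, 0.6, -1.1]
opening: 0.0337
```

```bash
python3 -c "
from h import *
st();plan([.581,-.178,.08],1,-1)
"
```

```text
t 14.4 p [ 0.5822 -0.1793  0.1077] F [-0.13  0.57 -1.1 ] M [ 0.02  0.02 -0.03] op 0.0337
x [-1.     0.001 -0.003] y [ 0.003 -0.001 -1.   ] z [-0.001 -1.     0.001] q [-0.38  0.25  1.6   0.    1.29  1.19]
0.0012, 0.0277, -0.0013 ,  -0.07, -0.06, -0.18 ,  -1
left 0.0
```

Call:
carry_out(motion=[0.001, 0.004, -0.001, 0, 0, -0.2, -1, 0, 0.004, 0, 0, 0, 0, -1, 0, 0.005, 0, 0, 0, 0, -1, 0, 0.005, 0, 0, 0, 0, -1, 0, 0, 0, 0, 0, 0, -1])

```text
t: 14.9
tool_pos: [0.5807, -0.1779, 0.0864]
orientation: [0.001, -2.22, 2.221]
force: [0.8, 0.1, -0.6]
opening: 0.0337
```

```bash
python3 -c "
from h import *
st();plan([.581,-.178,.08],1,-1)
look('h7',dict(side=(120,180,250,310)),10)
"
```

```text
t 14.9 p [ 0.5807 -0.1779  0.0864] F [ 0.82  0.14 -0.56] M [ 0.08 -0.14  0.02] op 0.0337
x [-1.     0.001  0.002] y [-0.002 -0.001 -1.   ] z [-0.001 -1.     0.001] q [-0.38  0.27  1.61 -0.    1.26  1.19]
-0.0003, 0.0064, 0.0001 ,  -0.03, -0.05, 0.09 ,  -1
left 0.0
```

View pics/h7.png

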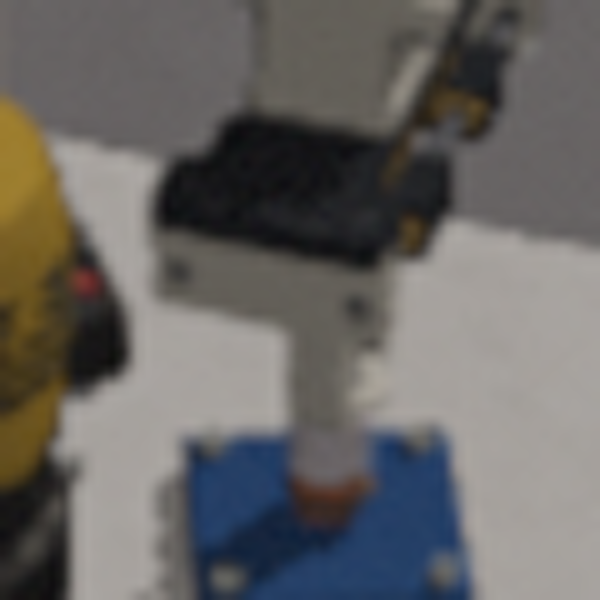

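Call:
carry_out(motion=[0, 0.003, 0, 0, 0, 0, -1, 0, 0.002, 0, 0, 0, 0, -1, 0, 0, 0, 0, 0, 0, -1, 0, 0, 0, 0, 0, 0, -1, 0, 0, 0, 0, 0, 0, 0.3])

```text
t: 15.45
tool_pos: [0.5808, -0.1779, 0.0818]
orientation: [0.001, -2.219, 2.221]
force: [0.9, -0.4, -0.6]
opening: 0.0384
```

```bash
python3 -c "
from h import *
st()
"
```

```text
t 15.45 p [ 0.5808 -0.1779  0.0818] F [ 0.85 -0.35 -0.6 ] M [0.05 0.01 0.01] op 0.0384
x [-1.     0.001  0.002] y [-0.002 -0.001 -1.   ] z [-0.001 -1.     0.001] q [-0.38  0.27  1.62 -0.    1.25  1.19]
```

Call:
carry_out(motion=[0, 0, 0, 0, 0, 0, 0.3, 0, 0, 0, 0, 0, 0, 0.3, 0, -0.02, 0, 0, 0, 0, 0.3, 0, -0.035, 0, 0, 0, 0, 0.3, 0.02, -0.025, -0.025, 0, 0, 0, 0.3])

```text
t: 15.95
tool_pos: [0.5581, -0.1533, 0.1588]
orientation: [0.009, -2.217, 2.212]
force: [0.7, 0.4, 1.2]
opening: 0.0609
```

```bash
python3 -c "
from h import *
st();plan([.44,-.02,.15],5,.1)
look('h8',dict(side=(120,180,250,310)),10)
"
```

```text
t 15.95 p [ 0.5581 -0.1533  0.1588] F [0.66 0.38 1.16] M [0.02 0.03 0.01] op 0.0609
x [-1.     0.003  0.011] y [-0.011  0.002 -1.   ] z [-0.003 -1.    -0.002] q [-0.36  0.13  1.63 -0.    1.39  1.22]
0.0319, 0.0028, -0.0358 ,  0.12, -0.17, 0.62 ,  0.1
0.0318, 0.0024, -0.0359 ,  0.00, -0.00, -0.00 ,  0.1
0.0318, 0.0024, -0.0359 ,  -0.00, 0.00, 0.00 ,  0.1
0.0227, 0.0017, -0.0257 ,  0.00, -0.00, 0.00 ,  0.1
0.0000, 0.0000, 0.0000 ,  -0.00, -0.00, 0.00 ,  0.1
left 0.0
```

View pics/h8.png

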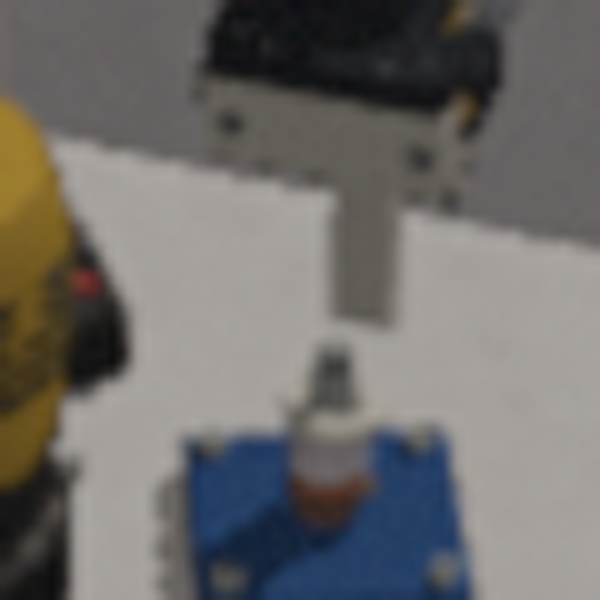

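Call:
carry_out(motion=[0.031, 0.003, -0.035, 0, 0, 0.6, 0.2, 0.032, 0.002, -0.036, 0, 0, 0, 0.2, 0.032, 0.002, -0.036, 0, 0, 0, 0.2, 0.015, 0.002, -0.025, 0, 0, 0, 0.2, 0, 0, 0, 0, 0, 0, 0.2])

```text
t: 16.5
tool_pos: [0.4429, -0.013, 0.1528]
orientation: [-0.003, -2.225, 2.216]
force: [0.7, -1.0, -0.6]
opening: 0.0561
```

Run:
```python
from h import *
st();plan([.4487,.154,.09],5,.2)
def sil(c,x,y):
    pts=[]
    for r,z0,z1 in((.017,0,.004),(.012,.004,.018)):
        P=[[x+r*np.cos(t),y+r*np.sin(t),z] for t in np.linspace(0,6.28,60) for z in(z0,z1)]
        h=cv2.convexHull(np.array([proj(c,p) for p in P],np.float32)); pts.append(h)
    m=np.zeros((384*4,512*4),np.uint8)
    for h in pts: cv2.fillConvexPoly(m,np.round(h*4+1.5).astype(np.int32),1)
    ys,xs=np.nonzero(m);return np.array([(xs.mean()-1.5)/4,(ys.mean()-1.5)/4]),len(xs)/16
for c in('top','side'):
    a=imaging.read_camera(c);cv2.imwrite(f'pics/b_{c}.png',a);h=cv2.cvtColor(a,cv2.COLOR_BGR2HSV)
    m=cv2.inRange(h,(5,90,30),(25,255,255));n,l,s,ce=cv2.connectedComponentsWithStats(m)
    g=proj(c,(.4487,.154,.009))
    for i in range(1,n):
        if np.linalg.norm(ce[i]-g)<15 and s[i,4]>30:
            p=np.array([.4487,.154])
            for _ in range(4):
                e=ce[i]-sil(c,*p)[0]
                J=np.stack([sil(c,*(p+d))[0]-sil(c,*p)[0] for d in([.01,0],[0,.01])],1)/.01
                p=p+np.linalg.solve(J,e)
            print(c,s[i],ce[i],sil(c,*p)[1],p.round(4))
a=cv2.imread('pics/b_top.png')[230:270,215:255];b=cv2.imread('pics/b_side.png')[238:278,273:313]
cv2.imwrite('pics/b.png',cv2.resize(np.hstack([a,b]),None,fx=9,fy=9,interpolation=2))
```

```text
t 16.5 p [ 0.4429 -0.013   0.1528] F [ 0.74 -0.98 -0.63] M [0.   0.01 0.01] op 0.0561
x [-1.     0.002 -0.001] y [ 0.001  0.004 -1.   ] z [-0.002 -1.    -0.004] q [-0.15 -0.25  2.01  0.    1.38  1.42]
-0.0014, 0.0171, -0.0448 ,  0.24, -0.13, -0.05 ,  0.2
-0.0015, 0.0169, -0.0449 ,  -0.00, -0.00, -0.00 ,  0.2
-0.0015, 0.0169, -0.0449 ,  0.00, -0.00, 0.00 ,  0.2
-0.0011, 0.0121, -0.0323 ,  -0.00, 0.00, -0.00 ,  0.2
0.0000, 0.0000, 0.0000 ,  0.00, -0.00, 0.00 ,  0.2
left 0.0Traceback (most recent call last):
  File "<stdin>", line 20, in <module>
  File "<stdin>", line 7, in sil
  File "h.py", line 13, in proj
    m=imaging.camera_model(c);K=m['K']
ValueError: time passes only in moves, steps and waits
```

```bash
sed -i 's/imaging.camera_model(c)/CM(c)/; s/^import numpy as np, cv2/import numpy as np, cv2, functools\nCM=functools.lru_cache(None)(lambda c: imaging.camera_model(c))/' h.py
cat > bf.py <<'E'
from h import *
def sil(c,x,y):
    pts=[]
    for r,z0,z1 in((.017,0,.004),(.012,.004,.018)):
        P=[[x+r*np.cos(t),y+r*np.sin(t),z] for t in np.linspace(0,6.28,60) for z in(z0,z1)]
        h=cv2.convexHull(np.array([proj(c,p) for p in P],np.float32)); pts.append(h)
    m=np.zeros((384*4,512*4),np.uint8)
    for h in pts: cv2.fillConvexPoly(m,np.round(h*4+1.5).astype(np.int32),1)
    ys,xs=np.nonzero(m);return np.array([(xs.mean()-1.5)/4,(ys.mean()-1.5)/4]),len(xs)/16
st();plan([.4487,.154,.09],5,.2)
for c in('top','side'):
    a=imaging.read_camera(c);cv2.imwrite(f'pics/b_{c}.png',a);h=cv2.cvtColor(a,cv2.COLOR_BGR2HSV)
    m=cv2.inRange(h,(5,90,30),(25,255,255));n,l,s,ce=cv2.connectedComponentsWithStats(m)
    g=proj(c,(.4487,.154,.009))
    for i in range(1,n):
        if np.linalg.norm(ce[i]-g)<15 and s[i,4]>30:
            p=np.array([.4487,.154])
            for _ in range(4):
                e=ce[i]-sil(c,*p)[0]
                J=np.stack([sil(c,*(p+d))[0]-sil(c,*p)[0] for d in([.01,0],[0,.01])],1)/.01
                p=p+np.linalg.solve(J,e)
            print(c,s[i],ce[i],sil(c,*p)[1],p.round(4))
a=cv2.imread('pics/b_top.png')[230:270,215:255];b=cv2.imread('pics/b_side.png')[238:278,273:313]
cv2.imwrite('pics/b.png',cv2.resize(np.hstack([a,b]),None,fx=9,fy=9,interpolation=2))
E
python3 bf.py
```

```text
t 16.55 p [ 0.4439 -0.0141  0.1532] F [ 1.15 -0.3   0.22] M [ 0.   -0.04  0.05] op 0.0558
x [-1.     0.002 -0.002] y [ 0.002  0.003 -1.   ] z [-0.002 -1.    -0.003] q [-0.15 -0.25  2.01  0.    1.38  1.42]
-0.0012, 0.0170, -0.0449 ,  0.20, -0.13, -0.09 ,  0.2
-0.0013, 0.0169, -0.0449 ,  -0.00, -0.00, -0.00 ,  0.2
-0.0013, 0.0169, -0.0449 ,  0.00, 0.00, 0.00 ,  0.2
-0.0010, 0.0125, -0.0333 ,  -0.00, -0.00, -0.00 ,  0.2
0.0000, 0.0000, 0.0000 ,  0.00, -0.00, 0.00 ,  0.2
left 0.0
top [230 245  12  11  94] [235.64893617 250.        ] 125.5 [0.4479 0.1533]
side [288 253  11  11  96] [292.88541667 258.01041667] 130.625 [0.4492 0.1521]
```

View pics/b.png

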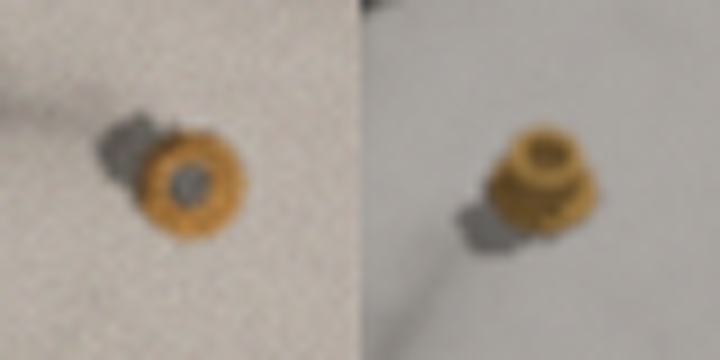

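Call:
carry_out(motion=[-0.001, 0.015, -0.045, 0.2, 0, 0, 0.2, -0.001, 0.016, -0.045, 0, 0, 0, 0.2, -0.001, 0.015, -0.045, 0, 0, 0, 0.2, -0.001, 0.01, -0.025, 0, 0, 0, 0.2, 0, 0, 0, 0, 0, 0, 0.2])

```text
t: 17.15
tool_pos: [0.4588, 0.1427, 0.0983]
orientation: [-0.03, -2.214, 2.222]
force: [-0.2, -0.3, 0.2]
opening: 0.0557
```

```bash
python3 -c "
from h import *
st();plan([.449,.153,.04],3,.2,step=.05)
look('b1',dict(side=(225,285,260,320)),10)
"
```

```text
t 17.15 p [0.4588 0.1427 0.0983] F [-0.17 -0.27  0.25] M [ 0.05  0.02 -0.  ] op 0.0557
x [-1.     0.017 -0.01 ] y [ 0.01  -0.003 -1.   ] z [-0.017 -1.     0.003] q [ 0.2  -0.09  1.97 -0.01  1.25  1.79]
0.0088, 0.0485, -0.0086 ,  -0.18, -0.98, -0.60 ,  0.2
0.0016, 0.0097, -0.0017 ,  0.00, 0.00, 0.00 ,  0.2
0.0000, 0.0000, 0.0000 ,  -0.00, -0.00, 0.00 ,  0.2
left 0.0
```

View pics/b1.png

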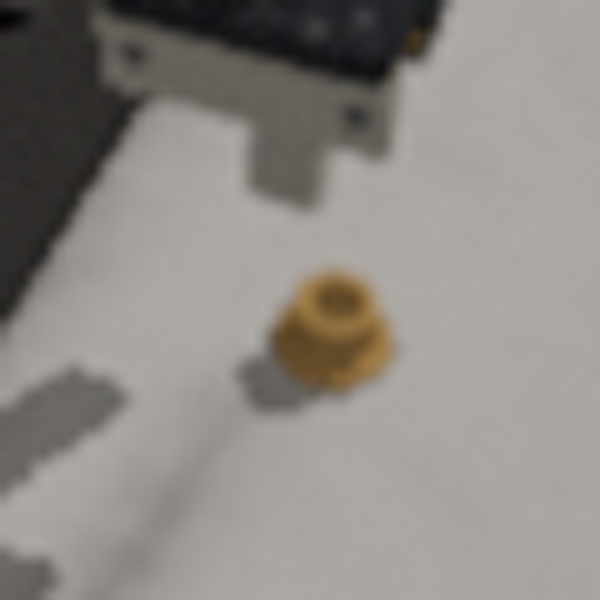

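Call:
carry_out(motion=[0.009, 0.025, -0.009, -0.2, -1, -0.6, 0.2, 0, 0.015, 0, 0, 0, 0, 0.2, 0, 0, 0, 0, 0, 0, 0.2, 0, 0, 0, 0, 0, 0, 0.2, 0, 0, 0, 0, 0, 0, 0.2])

```text
t: 17.7
tool_pos: [0.4561, 0.1451, 0.0613]
orientation: [-0.011, -2.22, 2.223]
force: [0.0, -0.1, 0.5]
opening: 0.0556
```

```bash
python3 -c "
from h import *
st();plan([.449,.153,.025],3,.2,step=.05)
"
```

```text
t 17.7 p [0.4561 0.1451 0.0613] F [ 0.03 -0.15  0.5 ] M [ 0.08  0.08 -0.  ] op 0.0556
x [-1.     0.005 -0.005] y [ 0.005 -0.001 -1.   ] z [-0.005 -1.     0.001] q [ 0.2  -0.04  2.   -0.    1.18  1.78]
0.0074, 0.0363, -0.0079 ,  -0.08, -0.29, -0.28 ,  0.2
0.0000, 0.0000, 0.0000 ,  0.00, 0.00, 0.00 ,  0.2
0.0000, 0.0000, 0.0000 ,  -0.00, -0.00, -0.00 ,  0.2
left 0.0
```

Call:
carry_out(motion=[0.0075, 0, -0.008, 0, -0.3, -0.3, 0.2, 0.003, 0.006, -0.003, 0, 0, 0, 0.2, 0, 0.012, 0, 0, 0, 0, 0.2, 0, 0.004, 0, 0, 0, 0, 0.2, 0, 0, 0, 0, 0, 0, 0.2])

```text
t: 18.2
tool_pos: [0.4468, 0.1568, 0.04]
orientation: [0.005, 2.219, -2.22]
force: [0.5, 0.5, -0.3]
opening: 0.0558
```

```bash
python3 -c "
from h import *
st();plan([.449,.153,.0245],3,.2,step=.05)
"
```

```text
t 18.2 p [0.4468 0.1568 0.04  ] F [ 0.47  0.48 -0.34] M [0.01 0.01 0.06] op 0.0558
x [-1.     0.    -0.004] y [ 0.004 -0.    -1.   ] z [-0. -1.  0.] q [ 0.23 -0.02  2.02 -0.    1.13  1.8 ]
-0.0022, 0.0155, 0.0038 ,  -0.02, -0.02, -0.21 ,  0.2
0.0000, 0.0000, 0.0000 ,  -0.00, -0.00, 0.00 ,  0.2
0.0000, 0.0000, 0.0000 ,  0.00, -0.00, -0.00 ,  0.2
left 0.0
```

Call:
carry_out(motion=[-0.002, 0.003, 0.003, 0, 0, -0.2, 0.2, 0, 0.006, 0.001, 0, 0, 0, 0.2, 0, 0.004, 0, 0, 0, 0, 0.2, 0, 0, 0, 0, 0, 0, 0.2, 0, 0, 0, 0, 0, 0, 0.2])

```text
t: 18.7
tool_pos: [0.4487, 0.1521, 0.0253]
orientation: [0.001, -2.22, 2.222]
force: [0.1, 0.6, 1.0]
opening: 0.0558
```

```bash
python3 -c "
from h import *
st();plan([.449,.153,.0245],1,.2,step=.05)
look('b2',dict(side=(225,285,260,320)),10)
"
```

```text
t 18.7 p [0.4487 0.1521 0.0253] F [0.09 0.59 1.01] M [ 0.06 -0.02  0.01] op 0.0558
x [-1.     0.     0.001] y [-0.001 -0.001 -1.   ] z [-0.    -1.     0.001] q [ 0.22  0.01  2.02 -0.    1.11  1.79]
-0.0003, 0.0008, -0.0009 ,  -0.05, -0.03, 0.07 ,  0.2
left 0.0
```

View pics/b2.png

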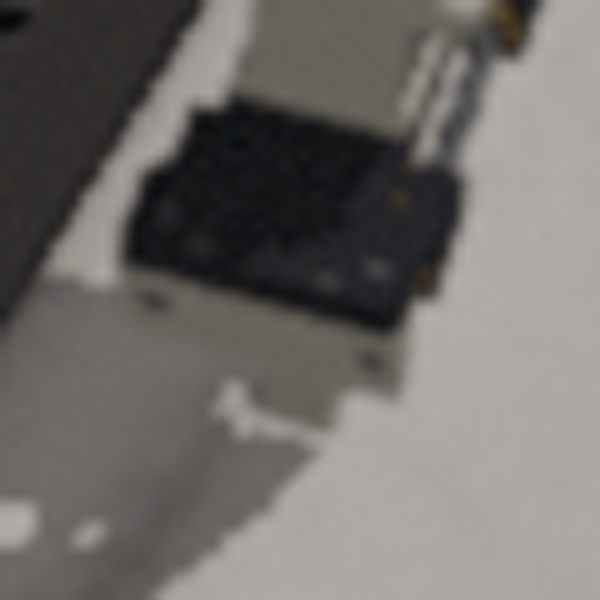

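Positioned well. Grip lightly to centre in y, then release.

Call:
carry_out(motion=[0, 0.0005, 0, 0, 0, 0, -1, 0, 0, 0, 0, 0, 0, -1, 0, 0, 0, 0, 0, 0, -1, 0, 0, 0, 0, 0, 0, -1, 0, 0, 0, 0, 0, 0, -1], squeeze=10)

```text
t: 19.25
tool_pos: [0.4493, 0.1523, 0.0255]
orientation: [-0.0, -2.221, 2.222]
force: [-0.0, -0.2, -1.1]
opening: 0.0238
```

```bash
python3 -c "
from h import *
st()
"
```

```text
t 19.25 p [0.4493 0.1523 0.0255] F [-0.04 -0.23 -1.1 ] M [ 0.01 -0.01 -0.02] op 0.0238
x [-1.  0. -0.] y [ 0.    -0.001 -1.   ] z [-0.    -1.     0.001] q [ 0.22  0.01  2.02 -0.    1.11  1.79]
```

Call:
carry_out(motion=[0, 0, 0, 0, 0, 0, 0, 0, 0, 0, 0, 0, 0, 0.1, 0, 0, 0, 0, 0, 0, 0.1, 0, 0, 0, 0, 0, 0, 0.1, 0, 0, 0, 0, 0, 0, 0.1])

```text
t: 19.75
tool_pos: [0.4493, 0.1524, 0.0256]
orientation: [0.001, 2.221, -2.222]
force: [-0.1, 0.3, 0.4]
opening: 0.0506
```

Call:
carry_out(motion=[0, -0.02, 0, 0, 0, 0, 0.1, 0, -0.01, 0, 0, -8.5, 0, 0.1, 0, 0, 0, 0, -8.5, 0, 0.1, 0, 0, 0, 0, -8.5, 0, 0.1, 0, 0, 0, 0, -8.5, 0, 0.1])

```text
t: 20.25
tool_pos: [0.4491, 0.1523, 0.0567]
orientation: [-0.584, 1.877, -1.878]
force: [-0.1, 0.5, 0.7]
opening: 0.0512
```

Call:
carry_out(motion=[0, 0, 0, 0, -8.5, 0, 0.1, 0, 0, 0, 0, -8.5, 0, 0.1, 0, 0, 0, 0, -8.5, 0, 0.1, 0, 0, 0, 0, -8.5, 0, 0.1, 0, 0, 0, 0, -8.5, 0, 0.1])

```text
t: 20.75
tool_pos: [0.4492, 0.1524, 0.0568]
orientation: [-1.099, 1.367, -1.368]
force: [0.3, -0.1, 0.2]
opening: 0.0508
```

```bash
python3 -c "
from h import *
st();plan([.449,.1523,.045],3,.2,zdir=(1,0,0))
"
```

```text
t 20.75 p [0.4492 0.1524 0.0568] F [ 0.26 -0.08  0.23] M [-0.05 -0.02  0.06] op 0.0508
x [-0.216 -0.976  0.   ] y [ 0.    -0.001 -1.   ] z [ 0.976 -0.216  0.   ] q [ 0.22 -0.04  2.01 -0.    1.17  0.44]
0.0001, 0.0118, -0.0002 ,  -0.01, -8.50, 0.02 ,  0.2
0.0000, 0.0000, 0.0000 ,  -0.00, -3.97, 0.01 ,  0.2
0.0000, 0.0000, 0.0000 ,  -0.00, -0.00, -0.00 ,  0.2
left 0.0
```

Call:
carry_out(motion=[0, 0, 0, 0, -8.5, 0, 0.1, 0, 0.005, 0, 0, -3.5, 0, 0.1, 0, 0.01, 0, 0, 0, 0, 0.1, 0, 0.008, 0, 0, 0, 0, 0.1, 0, 0, 0, 0, 0, 0, 0.1])

```text
t: 21.25
tool_pos: [0.4493, 0.1523, 0.0324]
orientation: [-1.208, 1.211, -1.212]
force: [1.0, -0.1, -0.1]
opening: 0.0512
```

```bash
python3 -c "
from h import *
st();plan([.449,.1523,.0238],3,.1,zdir=(1,0,0))
"
```

```text
t 21.25 p [0.4493 0.1523 0.0324] F [ 1.04 -0.11 -0.13] M [ 0.   -0.04 -0.04] op 0.0512
x [-0.004 -1.     0.   ] y [ 0. -0. -1.] z [ 1.    -0.004  0.   ] q [ 0.22  0.    2.02 -0.    1.12  0.22]
0.0000, 0.0086, -0.0003 ,  -0.03, -0.20, 0.03 ,  0.1
0.0000, 0.0000, 0.0000 ,  -0.00, -0.00, 0.00 ,  0.1
0.0000, 0.0000, 0.0000 ,  -0.00, -0.00, -0.00 ,  0.1
left 0.0
```

Call:
carry_out(motion=[0, 0.005, 0, 0, -0.2, 0, 0.1, 0, 0.003, 0, 0, 0, 0, 0.1, 0, 0, 0, 0, 0, 0, 0.1, 0, 0, 0, 0, 0, 0, 0.1, 0, 0, 0, 0, 0, 0, 0.1])

```text
t: 21.75
tool_pos: [0.449, 0.1523, 0.0234]
orientation: [-1.209, 1.211, -1.211]
force: [0.7, 0.2, -0.9]
opening: 0.0511
```

```bash
python3 -c "
from h import *
st();plan([.449,.1523,.0238],1,.1,zdir=(1,0,0))
"
```

```text
t 21.75 p [0.449  0.1523 0.0234] F [ 0.66  0.16 -0.87] M [-0.04 -0.09 -0.01] op 0.0511
x [-0.003 -1.     0.001] y [-0.    -0.001 -1.   ] z [ 1.    -0.003 -0.   ] q [ 0.22  0.02  2.02 -0.    1.1   0.22]
-0.0000, -0.0004, -0.0000 ,  0.03, -0.15, 0.04 ,  0.1
left 0.0
```

Call:
carry_out(motion=[0, 0, 0, 0, 0, 0, -1, 0, 0, 0, 0, 0, 0, -1, 0, 0, 0, 0, 0, 0, -1, 0, 0, 0, 0, 0, 0, -1, 0, 0, 0, 0, 0, 0, -1], squeeze=50)

```text
t: 22.25
tool_pos: [0.4497, 0.1524, 0.0242]
orientation: [-1.207, 1.21, -1.212]
force: [-0.1, 0.3, -0.5]
opening: 0.0225
```

```bash
python3 -c "
from h import *
st()
"
```

```text
t 22.25 p [0.4497 0.1524 0.0242] F [-0.13  0.27 -0.48] M [ 0.02 -0.05  0.01] op 0.0225
x [-0.003 -1.     0.   ] y [ 0.001 -0.    -1.   ] z [ 1.    -0.003  0.001] q [ 0.22  0.02  2.02 -0.    1.1   0.22]
```

Call:
carry_out(motion=[0, -0.03, 0, 0, 0, 0, -1, 0, -0.045, 0, 0, 0, 0, -1, 0.025, -0.03, 0, 0, 0, 0, -1, 0.045, -0.005, 0, 0, 0, 0, -1, 0.048, 0, 0, 0, 0, 0, -1])

```text
t: 22.75
tool_pos: [0.4478, 0.0351, 0.1375]
orientation: [-1.214, 1.206, -1.205]
force: [0.6, -0.8, -1.0]
opening: 0.0226
```

```bash
python3 -c "
from h import *
st();plan([.46,-.03,.14],5,-1,zdir=(1,0,0))
"
```

```text
t 22.75 p [0.4478 0.0351 0.1375] F [ 0.62 -0.76 -1.02] M [-0.04 -0.1   0.02] op 0.0226
x [ 0.006 -1.     0.001] y [-0.002 -0.001 -1.   ] z [ 1.     0.006 -0.002] q [-0.03 -0.22  2.01 -0.    1.35 -0.04]
0.0472, -0.0018, 0.0085 ,  0.09, 0.32, 0.06 ,  -1
0.0180, -0.0007, 0.0034 ,  0.00, 0.00, -0.00 ,  -1
0.0000, 0.0000, 0.0000 ,  -0.00, -0.00, -0.00 ,  -1
0.0000, 0.0000, 0.0000 ,  -0.00, -0.00, -0.00 ,  -1
0.0000, 0.0000, 0.0000 ,  -0.00, -0.00, -0.00 ,  -1
left 0.0
```

Call:
carry_out(motion=[0.047, -0.002, 0.008, 0, 0.3, 0, -1, 0.04, 0, 0.025, 0, 0, 0, -1, 0.04, 0, 0.028, 0, 0, 0, -1, 0.035, 0, 0.025, 0, 0, 0, -1, 0.02, 0, 0.015, 0, 0, 0, -1])

```text
t: 23.25
tool_pos: [0.5505, -0.1573, 0.1418]
orientation: [-1.208, 1.207, -1.214]
force: [0.7, 0.2, -0.6]
opening: 0.0227
```

```bash
python3 -c "
from h import *
st();plan([.581,-.178,.125],5,-1,zdir=(1,0,0))
"
```

```text
t 23.25 p [ 0.5505 -0.1573  0.1418] F [ 0.67  0.19 -0.6 ] M [-0.   -0.14  0.02] op 0.0227
x [-0.002 -1.     0.003] y [ 0.003 -0.003 -1.   ] z [ 1.    -0.002  0.003] q [-0.37  0.12  1.68 -0.    1.34 -0.36]
0.0206, 0.0170, 0.0305 ,  -0.17, -0.10, 0.16 ,  -1
0.0000, 0.0000, 0.0000 ,  -0.00, -0.00, -0.00 ,  -1
0.0000, 0.0000, 0.0000 ,  -0.00, -0.00, -0.00 ,  -1
0.0000, 0.0000, 0.0000 ,  -0.00, -0.00, -0.00 ,  -1
0.0000, 0.0000, 0.0000 ,  -0.00, -0.00, -0.00 ,  -1
left 0.0
```

Call:
carry_out(motion=[0.015, 0.01, 0.024, 0, 0, 0, -1, 0.004, 0.004, 0.01, 0, 0, 0, -1, 0, 0, 0, 0, 0, 0, -1, 0, 0, 0, 0, 0, 0, -1, 0, 0, 0, 0, 0, 0, -1])

```text
t: 23.75
tool_pos: [0.5856, -0.1812, 0.1261]
orientation: [-1.207, 1.212, -1.217]
force: [-0.7, 0.3, -1.5]
opening: 0.0224
```

```bash
python3 -c "
from h import *
st();plan([.581,-.178,.125],1,-1,zdir=(1,0,0))
look('h9',dict(side=(130,180,260,310),top=(175,225,335,385)),8)
"
```

```text
t 23.75 p [ 0.5856 -0.1812  0.1261] F [-0.69  0.27 -1.5 ] M [ 0.01 -0.07 -0.04] op 0.0224
x [-0.007 -1.     0.003] y [ 0.001 -0.003 -1.   ] z [ 1.    -0.007  0.001] q [-0.38  0.24  1.57 -0.    1.33 -0.38]
-0.0031, 0.0011, -0.0047 ,  -0.08, -0.37, 0.15 ,  -1
left 0.0
```

View pics/h9.png

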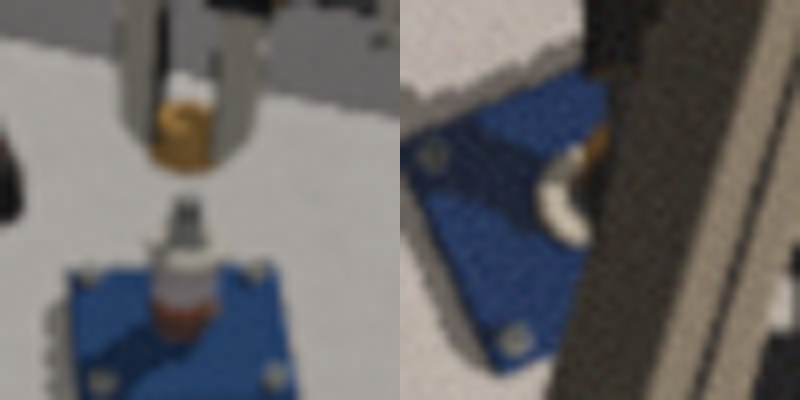

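```bash
python3 -c "
from h import *
p=np.array([.5856,-.1812,.1261])
print(proj('side',p+[0,0,-.0242+.002]),proj('side',p+[0,0,-.0152]),proj('side',[.581,-.178,.083]),proj('side',[.581,-.178,.056]))
print(proj('side',[.581+.01,-.178,.083])-proj('side',[.581,-.178,.083]),proj('side',[.581,-.178+.01,.083])-proj('side',[.581,-.178,.083]))
a=cv2.imread('pics/h9_side_full.png')[138:168,273:293]
cv2.imwrite('pics/h9z.png',cv2.resize(a,None,fx=20,fy=20,interpolation=cv2.INTER_NEAREST))"
```

```text
[282.72325872 148.39847023] [282.82259174 146.58695206] [283.51980144 154.60747439] [283.13629633 161.34573001]
[-3.01669556 -0.65113637] [-0.93817713  1.80900418]
```

View pics/h9z.png

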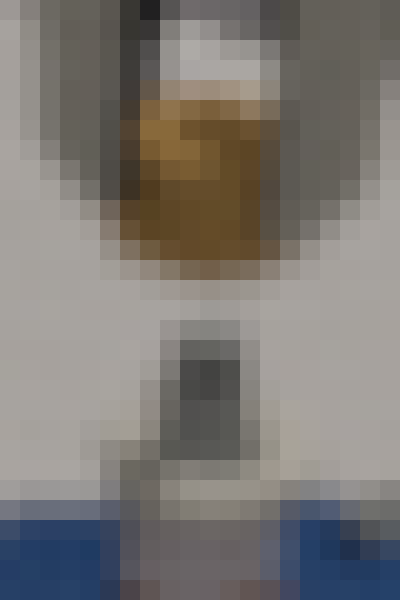

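```bash
python3 -c "
from h import *
p=np.array([.5856,-.1812,.1261])
t=np.linspace(0,6.28,100)
c=lambda o,r,z:np.array([proj('side',[o[0]+r*np.cos(a),o[1]+r*np.sin(a),z]) for a in t])
for n,o,r,z in(('flange bottom',p,.017,p[2]-.0242),('barrel top',p,.012,p[2]-.0062),('tip',[.581,-.178],.004,.083),('sleeve top/spacer bottom',[.581,-.178],.013,.036),('washer top',[.581,-.178],.017,.062)):
  q=c(o,r,z);print(n,q.min(0),q.max(0))
"
```

```text
flange bottom [277.28438058 145.71723279] [288.11189329 152.16847183]
barrel top [279.09751907 141.9867208 ] [286.80843142 146.52104886]
tip [282.25480834 153.84332345] [284.78518182 155.37485047]
sleeve top/spacer bottom [278.84058341 163.73096897] [286.88067399 168.75315453]
washer top [277.9005995  156.62412634] [288.54686551 163.16098505]
```

Call:
carry_out(motion=[-0.004, 0.006, -0.004, 0, -0.35, 0, -1, 0, 0.005, 0, 0, 0, 0, -1, 0, 0, 0, 0, 0, 0, -1, 0, 0, 0, 0, 0, 0, -1, 0, 0, 0, 0, 0, 0, -1])

```text
t: 24.35
tool_pos: [0.5807, -0.1753, 0.1153]
orientation: [-1.211, 1.204, -1.211]
force: [-0.6, 0.1, -1.2]
opening: 0.0225
```

```bash
python3 -c "
from h import *
st();plan([.5815,-.1772,.105],1,-1,zdir=(1,0,0))
look('h10',dict(side=(135,170,268,298),),16)
"
```

```text
t 24.35 p [ 0.5807 -0.1753  0.1153] F [-0.57  0.14 -1.16] M [-0.05 -0.09  0.  ] op 0.0225
x [ 0.002 -1.     0.003] y [ 0.003 -0.003 -1.   ] z [1.    0.002 0.003] q [-0.38  0.23  1.6  -0.    1.3  -0.38]
0.0019, 0.0103, 0.0007 ,  -0.14, 0.12, 0.18 ,  -1
left 0.0
```

View pics/h10.png

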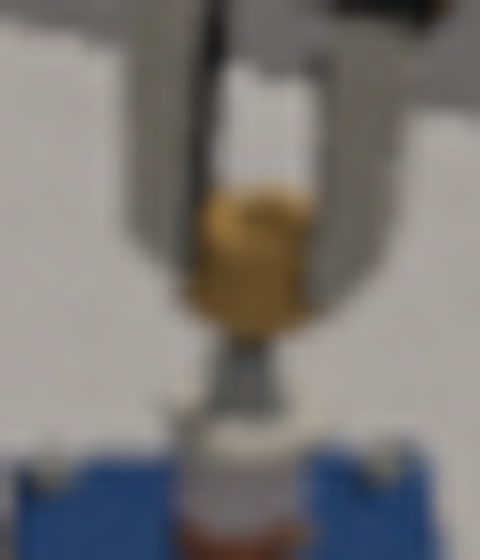

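Call:
carry_out(motion=[0.0017, 0.001, 0.0005, -0.1, 0.1, 0.2, -1, 0, 0, 0, 0, 0, 0, -1, 0, 0.003, 0, 0, 0, 0, -1, 0, 0.003, 0, 0, 0, 0, -1, 0, 0.002, 0, 0, 0, 0, -1])

```text
t: 24.9
tool_pos: [0.582, -0.1778, 0.1064]
orientation: [-1.207, 1.208, -1.21]
force: [-0.8, 1.1, -0.4]
opening: 0.0226
```

```bash
python3 -c "
from h import *
st();plan([.5812,-.1772,.10],1,-1,zdir=(1,0,0))
"
```

```text
t 24.9 p [ 0.582  -0.1778  0.1064] F [-0.8   1.07 -0.44] M [-0.03 -0.08 -0.03] op 0.0226
x [-0. -1. -0.] y [ 0.002  0.    -1.   ] z [ 1.    -0.     0.002] q [-0.38  0.25  1.6   0.    1.29 -0.38]
-0.0006, 0.0064, -0.0008 ,  -0.12, -0.02, -0.01 ,  -1
left 0.0
```

Call:
carry_out(motion=[-0.0005, 0.001, -0.0005, 0, 0, 0, -1, 0, 0.001, 0, 0, 0, 0, -1, 0, 0.001, 0, 0, 0, 0, -1, 0, 0.001, 0, 0, 0, 0, -1, 0, 0, 0, 0, 0, 0, -1])

```text
t: 25.4
tool_pos: [0.5827, -0.1782, 0.1032]
orientation: [-1.207, 1.205, -1.213]
force: [0.3, -0.8, 0.1]
opening: 0.0226
```

```bash
python3 -c "
from h import *
st()
"
```

```text
t 25.4 p [ 0.5827 -0.1782  0.1032] F [ 0.25 -0.76  0.11] M [-0.22 -0.2  -0.01] op 0.0226
x [-0.    -1.     0.002] y [ 0.005 -0.002 -1.   ] z [ 1.    -0.     0.005] q [-0.38  0.25  1.6   0.    1.28 -0.38]
```

```bash
cat >> h.py <<'E'
def avg(n=6):
    F=[];M=[]
    for i in range(n):
        imaging.read_camera('side');s=robot.read_state();F.append(s['force']);M.append(s['wrist_torque'])
    print('t',round(s['t'],2),'p',s['tool_pos'].round(4),'F',np.mean(F,0).round(2),'M',np.mean(M,0).round(3),'sd',np.std(F,0).round(1),'op',round(s['opening'],4))
    y=R.from_rotvec(s['orientation']).apply([0,1,0]);print('ytool',y.round(4))
E
python3 -c "
from h import *
avg()"
```

```text
t 25.7 p [ 0.5826 -0.1781  0.1032] F [ 0.98 -1.58  0.56] M [-0.282 -0.245 -0.013] sd [0.4 0.6 0.4] op 0.0228
ytool [ 0.0048 -0.0016 -1.    ]
```

```bash
python3 -c "
from h import *
plan([.5832,-.1791,.1032],1,-1,zdir=(1,0,0))"
```

```text
0.0010, -0.0000, 0.0006 ,  -0.27, -0.02, 0.09 ,  -1
left 0.0
```

Call:
carry_out(motion=[0.001, 0, 0.0006, -0.25, 0, 0.1, -1, 0, 0, 0, 0, 0, 0, -1, 0, 0, 0, 0, 0, 0, -1, 0, 0, 0, 0, 0, 0, -1, 0, 0, 0, 0, 0, 0, -1])

```text
t: 26.2
tool_pos: [0.5828, -0.1787, 0.1026]
orientation: [-1.209, 1.211, -1.208]
force: [0.6, -0.5, 0.3]
opening: 0.0222
```

```bash
python3 -c "
from h import *
avg(4)"
```

```text
t 26.4 p [ 0.5828 -0.1787  0.1026] F [ 0.59 -0.73 -0.19] M [-0.184 -0.195 -0.017] sd [0.6 0.5 0.4] op 0.0224
ytool [-0.0012  0.0012 -1.    ]
```

Call:
carry_out(motion=[0.001, 0, 0.001, 0.1, 0, -0.1, -1, 0, 0, 0, 0, 0, 0, -1, 0, 0.001, 0, 0, 0, 0, -1, 0, 0.001, 0, 0, 0, 0, -1, 0, 0, 0, 0, 0, 0, -1])

```text
t: 26.9
tool_pos: [0.583, -0.1791, 0.0995]
orientation: [-1.21, 1.211, -1.208]
force: [-1.0, 0.5, -0.1]
opening: 0.0222
```

```bash
python3 -c "
from h import *
avg(4)"
```

```text
t 27.1 p [ 0.5832 -0.1792  0.0998] F [ 0.09 -0.43 -1.01] M [-0.037 -0.071  0.012] sd [0.2 0.3 0.6] op 0.0226
ytool [-1.e-03  4.e-04 -1.e+00]
```

Call:
carry_out(motion=[0.0002, 0.001, 0.0002, 0, 0, 0, -1, 0, 0.001, 0, 0, 0, 0, -1, 0, 0.001, 0, 0, 0, 0, -1, 0, 0.001, 0, 0, 0, 0, -1, 0, 0.001, 0, 0, 0, 0, -1])

```text
t: 27.6
tool_pos: [0.5836, -0.1795, 0.0948]
orientation: [-1.209, 1.21, -1.209]
force: [-1.2, -0.2, 0.5]
opening: 0.0225
```

```bash
python3 -c "
from h import *
st();avg(3)"
```

```text
t 27.6 p [ 0.5836 -0.1795  0.0948] F [-1.19 -0.19  0.5 ] M [ 0.04  0.02 -0.01] op 0.0225
x [-0. -1. -0.] y [-0.  0. -1.] z [ 1. -0. -0.] q [-0.38  0.27  1.6   0.    1.27 -0.38]
t 27.75 p [ 0.5836 -0.1795  0.0948] F [-0.21  0.23 -0.92] M [-0.05  -0.102 -0.001] sd [0.2 0.1 0.1] op 0.0224
ytool [-6.e-04  2.e-04 -1.e+00]
```

Call:
carry_out(motion=[0, 0.001, -0.0002, 0, 0, 0, -1, 0, 0.001, 0, 0, 0, 0, -1, 0, 0.001, 0, 0, 0, 0, -1, 0, 0.001, 0, 0, 0, 0, -1, 0, 0.001, 0, 0, 0, 0, -1])

```text
t: 28.25
tool_pos: [0.5838, -0.1801, 0.0914]
orientation: [-1.209, 1.209, -1.21]
force: [-3.0, -1.0, 5.3]
opening: 0.0227
```

```bash
python3 -c "
from h import *
st();avg(3)"
```

```text
t 28.25 p [ 0.5838 -0.1801  0.0914] F [-3.05 -0.98  5.32] M [-0.07  0.48  0.04] op 0.0227
x [-0.    -1.     0.001] y [ 0.001 -0.001 -1.   ] z [ 1.    -0.     0.001] q [-0.38  0.27  1.6  -0.    1.27 -0.38]
t 28.4 p [ 0.5838 -0.1801  0.0912] F [-1.86 -0.77  3.46] M [-0.152  0.282  0.004] sd [0.2 0.1 0.2] op 0.0225
ytool [ 5.e-04 -1.e-03 -1.e+00]
```

Call:
carry_out(motion=[0.0003, 0, -0.001, 0, 0, 0, -1, 0, 0, -0.0003, 0, 0, 0, -1, 0, 0.001, 0, 0, 0, 0, -1, 0, 0.001, 0, 0, 0, 0, -1, 0, 0.001, 0, 0, 0, 0, -1])

```text
t: 28.9
tool_pos: [0.5838, -0.1804, 0.0893]
orientation: [-1.208, 1.206, -1.212]
force: [-1.5, 0.9, 6.2]
opening: 0.0228
```

```bash
python3 -c "
from h import *
st();avg(3)"
```

```text
t 28.9 p [ 0.5838 -0.1804  0.0893] F [-1.53  0.94  6.18] M [-0.    0.28 -0.02] op 0.0228
x [-0.    -1.     0.001] y [ 0.004 -0.001 -1.   ] z [1.    0.    0.004] q [-0.38  0.27  1.61  0.    1.26 -0.38]
t 29.05 p [ 0.5838 -0.1805  0.0892] F [-1.64 -0.08  4.3 ] M [-0.031  0.126 -0.032] sd [0.6 0.1 0.5] op 0.0228
ytool [ 0.0036 -0.0014 -1.    ]
```

Call:
carry_out(motion=[0, 0, -0.001, -0.2, 0, 0.1, -1, 0, 0.0005, -0.0005, 0, 0, 0, -1, 0, 0.001, -0.0003, 0, 0, 0, -1, 0, 0.0015, -0.0003, 0, 0, 0, -1, 0, 0.0015, -0.0003, 0, 0, 0, -1])

```text
t: 29.55
tool_pos: [0.5837, -0.1807, 0.087]
orientation: [-1.206, 1.205, -1.212]
force: [0.8, 0.7, 6.5]
opening: 0.0227
```

```bash
python3 -c "
from h import *
st();avg(3)"
```

```text
t 29.55 p [ 0.5837 -0.1807  0.087 ] F [0.79 0.68 6.46] M [ 0.11 -0.05 -0.  ] op 0.0227
x [ 0.    -1.     0.001] y [ 0.005 -0.001 -1.   ] z [1.    0.    0.005] q [-0.39  0.27  1.61  0.    1.25 -0.39]
t 29.7 p [ 0.5836 -0.1807  0.0868] F [0.39 0.19 5.04] M [ 0.024 -0.243 -0.049] sd [0.3 0.3 0.3] op 0.0225
ytool [ 5.e-03 -5.e-04 -1.e+00]
```

Call:
carry_out(motion=[0, 0.0015, 0, -0.3, 0, 0, -1, 0, 0.0015, 0, -0.1, 0, 0, -1, 0, 0.0015, 0, -0.1, 0, 0, -1, 0, 0.0015, 0, -0.1, 0, 0, -1, 0, 0.0015, 0, -0.1, 0, 0, -1])

```text
t: 30.2
tool_pos: [0.5842, -0.1808, 0.0835]
orientation: [-1.215, 1.213, -1.207]
force: [-2.3, 2.0, 10.3]
opening: 0.0225
```

```bash
python3 -c "
from h import *
st();avg(3)"
```

```text
t 30.2 p [ 0.5842 -0.1808  0.0835] F [-2.27  2.03 10.27] M [0.21 0.35 0.01] op 0.0225
x [ 0.001 -1.     0.001] y [-0.006 -0.001 -1.   ] z [ 1.     0.001 -0.006] q [-0.38  0.29  1.6  -0.    1.26 -0.38]
t 30.35 p [ 0.5841 -0.1808  0.0833] F [-1.69  0.51  9.48] M [0.197 0.217 0.007] sd [0.3 0.9 0.6] op 0.0225
ytool [-0.0064 -0.0011 -1.    ]
```

Call:
carry_out(motion=[0, 0.0012, -0.0005, 0.3, 0, 0, -1, 0, 0.0012, -0.0003, 0, 0, 0, -1, 0, 0.0012, 0, 0, 0, 0, -1, 0, 0.0012, 0, 0, 0, 0, -1, 0, 0.0012, 0, 0, 0, 0, -1])

```text
t: 30.85
tool_pos: [0.584, -0.1808, 0.0819]
orientation: [-1.211, 1.207, -1.21]
force: [-2.4, 1.4, 9.8]
opening: 0.0224
```

```bash
python3 -c "
from h import *
st();avg(3)"
```

```text
t 30.85 p [ 0.584  -0.1808  0.0819] F [-2.4   1.36  9.8 ] M [ 0.28  0.32 -0.06] op 0.0224
x [ 0.001 -1.     0.002] y [ 0.    -0.002 -1.   ] z [1.    0.001 0.   ] q [-0.38  0.28  1.61 -0.    1.25 -0.38]
t 31.0 p [ 0.584  -0.1808  0.0818] F [-1.73  1.17  8.78] M [ 0.231  0.323 -0.01 ] sd [0.3 0.1 0.4] op 0.0226
ytool [ 4.0e-04 -1.6e-03 -1.0e+00]
```

Call:
carry_out(motion=[-0.0003, 0.0015, -0.0007, 0, 0, 0, -1, -0.0002, 0.0016, -0.0005, 0, 0, 0, -1, 0, 0.0016, -0.0003, 0, 0, 0, -1, 0, 0.0016, -0.0003, 0, 0, 0, -1, 0, 0.0016, -0.0003, 0, 0, 0, -1])

```text
t: 31.5
tool_pos: [0.5838, -0.1808, 0.0794]
orientation: [-1.209, 1.203, -1.213]
force: [-1.6, 0.5, 10.2]
opening: 0.0226
```

```bash
python3 -c "
from h import *
st();avg(3)
look('p1',dict(side=(135,185,258,308),),10)"
```

```text
t 31.5 p [ 0.5838 -0.1808  0.0794] F [-1.61  0.45 10.17] M [0.22 0.34 0.  ] op 0.0226
x [ 0.001 -1.     0.003] y [ 0.005 -0.003 -1.   ] z [1.    0.001 0.005] q [-0.38  0.28  1.61 -0.    1.24 -0.38]
t 31.65 p [ 0.5837 -0.1808  0.0793] F [-1.3   1.66  9.09] M [ 0.224  0.155 -0.023] sd [1.  0.3 0.2] op 0.0226
ytool [ 0.0046 -0.0031 -1.    ]
```

View pics/p1.png

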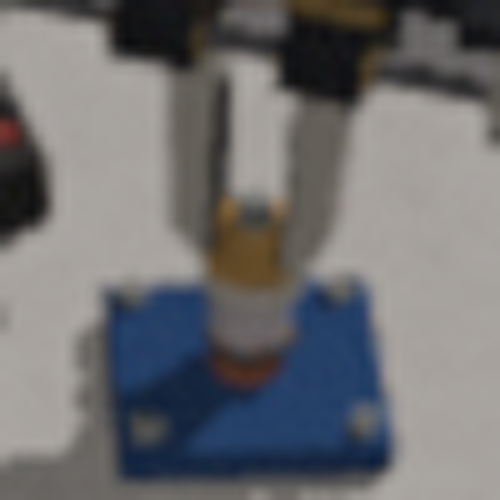

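Call:
carry_out(motion=[-0.0005, 0.0016, -0.0003, -0.2, 0, 0.15, -1, -0.0003, 0.0016, -0.0003, -0.1, 0, 0, -1, 0, 0.0016, -0.0003, -0.1, 0, 0, -1, 0, 0.0016, -0.0003, 0, 0, 0, -1, 0, 0.0016, -0.0003, 0, 0, 0, -1])

```text
t: 32.2
tool_pos: [0.584, -0.1808, 0.0771]
orientation: [-1.211, 1.206, -1.21]
force: [-3.6, 3.6, 17.1]
opening: 0.0226
```

```bash
python3 -c "
from h import *
st();avg(2)"
```

```text
t 32.2 p [ 0.584  -0.1808  0.0771] F [-3.61  3.64 17.1 ] M [ 0.45  0.75 -0.06] op 0.0226
x [ 0.002 -1.     0.003] y [ 0.001 -0.003 -1.   ] z [1.    0.002 0.001] q [-0.38  0.29  1.61 -0.    1.24 -0.38]
t 32.3 p [ 0.5839 -0.1808  0.0771] F [-3.32  2.04 12.62] M [ 0.321  0.498 -0.018] sd [0.2 0.1 0.4] op 0.0224
ytool [ 0.0011 -0.0025 -1.    ]
```

Call:
carry_out(motion=[-0.0004, 0.0012, -0.0005, 0, 0, 0.1, -1, 0, 0.0014, -0.0003, 0, 0, 0, -1, 0, 0.0016, -0.0003, 0, 0, 0, -1, 0, 0.0016, -0.0003, 0, 0, 0, -1, 0, 0.0016, -0.0003, 0, 0, 0, -1])

```text
t: 32.8
tool_pos: [0.5839, -0.1808, 0.0771]
orientation: [-1.209, 1.203, -1.211]
force: [-4.4, 2.8, 14.7]
opening: 0.0226
```

```bash
python3 -c "
from h import *
st();avg(2)"
```

```text
t 32.8 p [ 0.5839 -0.1808  0.0771] F [-4.37  2.76 14.66] M [0.39 0.7  0.02] op 0.0226
x [ 0.002 -1.     0.002] y [ 0.005 -0.002 -1.   ] z [1.    0.002 0.005] q [-0.38  0.28  1.62 -0.    1.24 -0.39]
t 32.9 p [ 0.5839 -0.1808  0.0771] F [-4.14  2.75 13.88] M [ 0.438  0.675 -0.03 ] sd [0.3 0.4 0.1] op 0.0223
ytool [ 0.0046 -0.0022 -1.    ]
```

Call:
carry_out(motion=[-0.0003, 0.0018, -0.0006, -0.2, 0, 0.1, -1, -0.0002, 0.0019, -0.0006, 0, 0, 0, -1, -0.0002, 0.002, -0.0006, 0, 0, 0, -1, -0.0002, 0.0021, -0.0006, 0, 0, 0, -1, -0.0002, 0.0021, -0.0006, 0, 0, 0, -1])

```text
t: 33.4
tool_pos: [0.5838, -0.1808, 0.0771]
orientation: [-1.208, 1.2, -1.213]
force: [-5.0, 1.1, 16.9]
opening: 0.0224
```

```bash
python3 -c "
from h import *
st();avg(3)"
```

```text
t 33.4 p [ 0.5838 -0.1808  0.0771] F [-5.    1.09 16.93] M [ 0.33  0.86 -0.07] op 0.0224
x [ 0.003 -1.     0.003] y [ 0.007 -0.003 -1.   ] z [1.    0.003 0.007] q [-0.38  0.28  1.62 -0.    1.23 -0.39]
t 33.55 p [ 0.5839 -0.1808  0.0771] F [-4.75  2.44 16.66] M [ 0.38   0.833 -0.021] sd [0.2 0.2 0.2] op 0.0228
ytool [ 0.0074 -0.0034 -1.    ]
```

Call:
carry_out(motion=[-0.0004, 0.002, -0.001, -0.4, 0, 0.15, -1, -0.0003, 0.0022, -0.001, -0.2, 0, 0, -1, -0.0002, 0.0023, -0.001, -0.1, 0, 0, -1, -0.0002, 0.0024, -0.001, -0.1, 0, 0, -1, -0.0002, 0.0024, -0.001, -0.1, 0, 0, -1])

```text
t: 34.05
tool_pos: [0.5839, -0.1808, 0.0771]
orientation: [-1.212, 1.203, -1.211]
force: [-3.1, 2.9, 17.1]
opening: 0.0222
```

```bash
python3 -c "
from h import *
st();avg(3)"
```

```text
t 34.05 p [ 0.5839 -0.1808  0.0771] F [-3.1   2.91 17.09] M [ 0.45  0.62 -0.04] op 0.0222
x [ 0.003 -1.     0.004] y [ 0.003 -0.004 -1.   ] z [1.    0.003 0.003] q [-0.38  0.29  1.61 -0.    1.24 -0.38]
t 34.2 p [ 0.5839 -0.1808  0.0771] F [-3.47  2.68 17.11] M [ 0.45   0.571 -0.009] sd [0.5 0.6 0.5] op 0.0226
ytool [ 0.0025 -0.0045 -1.    ]
```

Call:
carry_out(motion=[-0.0004, 0.0026, -0.001, -0.15, 0, 0.2, -1, -0.0004, 0.0028, -0.001, -0.1, 0, 0, -1, -0.0004, 0.0029, -0.001, -0.1, 0, 0, -1, -0.0004, 0.003, -0.001, -0.1, 0, 0, -1, -0.0004, 0.003, -0.001, -0.1, 0, 0, -1])

```text
t: 34.7
tool_pos: [0.584, -0.1807, 0.077]
orientation: [-1.213, 1.201, -1.212]
force: [-6.4, 3.4, 21.5]
opening: 0.0224
```

```bash
python3 -c "
from h import *
st();avg(3)"
```

```text
t 34.7 p [ 0.584  -0.1807  0.077 ] F [-6.44  3.38 21.51] M [ 0.48  1.08 -0.02] op 0.0224
x [ 0.004 -1.     0.006] y [ 0.004 -0.006 -1.   ] z [1.    0.004 0.004] q [-0.38  0.28  1.62 -0.    1.24 -0.38]
t 34.85 p [ 0.584  -0.1807  0.077 ] F [-5.71  2.66 21.53] M [ 0.485  1.089 -0.03 ] sd [0.3 0.3 0.2] op 0.0226
ytool [ 0.0038 -0.0059 -1.    ]
```

Call:
carry_out(motion=[0, 0, 0, 0, 0, 0, -1, 0, 0, 0, 0, 0, 0, -1, 0, 0, 0, 0, 0, 0, 0.1, 0, 0, 0, 0, 0, 0, 0.1, 0, 0, 0, 0, 0, 0, 0.1])

```text
t: 35.35
tool_pos: [0.5819, -0.1803, 0.0755]
orientation: [-1.215, 1.204, -1.209]
force: [0.0, 0.5, 0.7]
opening: 0.0421
```

```bash
python3 -c "
from h import *
st();plan([.5838,-.1808,.15],2,.1,zdir=(1,0,0))"
```

```text
t 35.35 p [ 0.5819 -0.1803  0.0755] F [0.   0.48 0.7 ] M [-0.02 -0.08  0.02] op 0.0421
x [ 0.004 -1.     0.005] y [-0.001 -0.005 -1.   ] z [ 1.     0.004 -0.001] q [-0.38  0.28  1.62 -0.01  1.24 -0.38]
0.0005, -0.0480, 0.0012 ,  0.03, 0.23, 0.28 ,  0.1
0.0002, -0.0265, 0.0007 ,  -0.00, -0.00, -0.00 ,  0.1
left 0.0
```

Free of contact; retract straight up.

Call:
carry_out(motion=[0, -0.006, 0, 0, 0, 0.2, 0.1, 0, -0.02, 0, 0, 0, 0, 0.1, 0, -0.035, 0, 0, 0, 0, 0.1, -0.02, -0.035, -0.02, 0, 0, 0, 0.1, -0.03, -0.01, -0.04, 0, 0, 0, 0.1])

```text
t: 35.85
tool_pos: [0.5205, -0.131, 0.1817]
orientation: [-1.214, 1.215, -1.203]
force: [0.4, 2.0, 1.8]
opening: 0.0511
```

Call:
carry_out(motion=[-0.03, 0, -0.035, 0, 0, 0, 0.1, -0.02, 0, -0.035, 0, 0, 0, 0.1, -0.02, 0, -0.02, 0, 0, 0, 0.1, 0, 0, 0, 0, 0, 0, 0.1, 0, 0, 0, 0, 0, 0, 0.1])

```text
t: 36.35
tool_pos: [0.426, -0.0569, 0.1869]
orientation: [-1.21, 1.208, -1.205]
force: [0.5, -0.1, 0.3]
opening: 0.0509
```

```bash
python3 -c "
from h import *
st()
look('z1',dict(side=(135,185,258,308),top=(175,225,335,385)),8)"
```

```text
t 36.35 p [ 0.426  -0.0569  0.1869] F [ 0.46 -0.08  0.3 ] M [-0.01 -0.08  0.02] op 0.0509
x [ 0.004 -1.    -0.002] y [-0.001  0.002 -1.   ] z [ 1.     0.004 -0.001] q [-0.25 -0.32  2.    0.    1.46 -0.26]
```

View pics/z1.png

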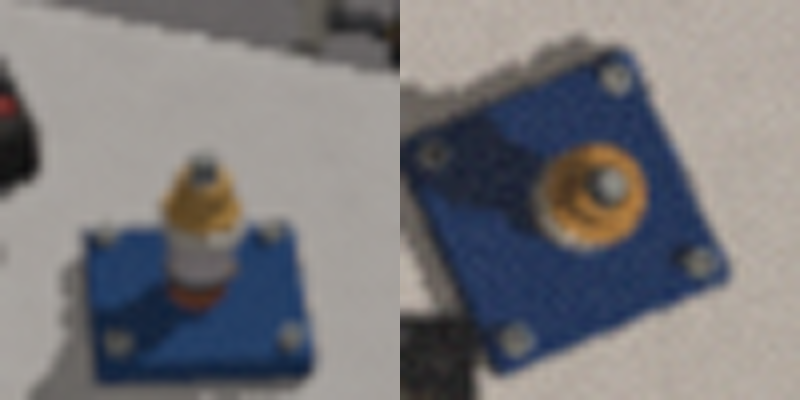

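View pics/z1_top_full.png

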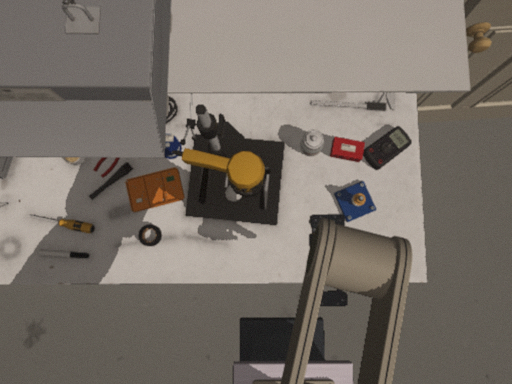

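```bash
python3 -c "
import cv2,numpy as np
a=cv2.imread('pics/z1_side_full.png')[150:180,270:295];b=cv2.imread('pics/side0.png')[150:180,270:295]
b2=cv2.imread('pics/h9_side_full.png')[150:180,270:295]
cv2.imwrite('pics/zz.png',cv2.resize(np.hstack([b,b2,a]),None,fx=10,fy=10,interpolation=cv2.INTER_NEAREST))
from h import *
c=[.5835,-.1800]
t=np.linspace(0,6.28,100)
for n,r,z in(('spacer bot@26.8',.013,.0268),('collar top 26.8',.014,.0268),('collar foot',.014,.014),('flange top@56.8',.017,.0568),('flange bot52.8',.017,.0528),('barrel top 70.8',.012,.0708),('tip',.004,.083),('36',.012,.036)):
  q=np.array([proj('side',[c[0]+r*np.cos(a),c[1]+r*np.sin(a),z]) for a in t]);print(n,q.min(0).round(1),q.max(0).round(1))
"
```

```text
spacer bot@26.8 [278.2 165.4] [286.2 170.4]
collar top 26.8 [277.9 165.2] [286.5 170.6]
collar foot [277.7 168.3] [286.3 173.7]
flange top@56.8 [277.3 157.4] [287.9 163.9]
flange bot52.8 [277.2 158.4] [287.8 164.9]
barrel top 70.8 [279.  154.9] [286.5 159.5]
tip [281.7 153.3] [284.2 154.9]
36 [278.6 163.4] [286. 168.]
```

View pics/zz.png

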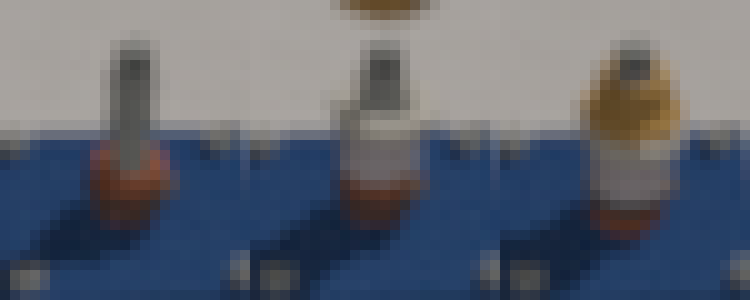

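```bash
python3 -c "
import cv2,numpy as np
for f in('side0','h9_side_full','z1_side_full'):
  a=cv2.imread(f'pics/{f}.png')
  print(f)
  for r in range(163,176): print(r,a[r,282],a[r,280],' redwidth:',''.join('R' if int(p[2])>int(p[0])+15 else ('b' if int(p[0])>int(p[2])+25 else '.') for p in a[r,272:294]), a[r,276:289,2])
t=cv2.imread('pics/top0.png')[185:212,345:372];u=cv2.imread('pics/z1_top_full.png')[185:212,345:372]
cv2.imwrite('pics/zt.png',cv2.resize(np.hstack([t,u]),None,fx=14,fy=14,interpolation=cv2.INTER_NEAREST))
"
```

```text
side0
163 [81 83 82] [106  95  91]  redwidth: .............bbbbb.... [105 104 103 102  91  79  82  84  81  81  82  82  83]
164 [81 84 84] [79 70 90]  redwidth: .bbbbbbb.R....bbbbb..b [44 45 43 66 90 90 84 86 97 93 65 39 34]
165 [81 84 84] [ 60  71 110]  redwidth: bbbbbbbRRR..RR.bbbbbbb [ 33  32  42  94 110  95  84  85 103 118  93  41  34]
166 [80 82 85] [44 59 96]  redwidth: bbbbbbbRRR..RRRbbbbbbb [ 35  36  43  85  96  84  85  87 104 129 108  51  36]
167 [ 62  72 100] [34 47 81]  redwidth: bbbbbbb.RRRRRRR.bbbbbb [ 38  39  39  67  81  84 100 109 114 118 103  68  39]
168 [41 57 95] [29 43 76]  redwidth: bbbbbbbRRRRRRRR.bbbbbb [ 36  35  37  62  76  85  95 102 101  94  90  71  42]
169 [36 50 82] [33 42 68]  redwidth: bbbbbbb.RRRRRR.bbbbbbb [37 36 36 51 68 76 82 84 79 69 65 53 40]
170 [36 39 59] [34 38 52]  redwidth: bbbbbbb.RRRRR.bbbbbbbb [31 26 28 44 52 56 59 63 57 50 43 38 36]
171 [38 42 57] [40 39 49]  redwidth: bbbbbbb..RRR.bbbbbbbbb [25 22 22 36 49 61 57 55 50 44 37 35 35]
172 [46 37 45] [55 39 39]  redwidth: bbbbbbbb.....bbbbbbbbb [20 18 22 25 39 49 45 46 40 39 38 38 36]
173 [57 35
[... 2448 characters left out ...]
81 85]  redwidth: bbbbbbb........bbbbbbb [ 36  36  44  64  85  97 102 103 101  94  80  60  42]
170 [75 73 76] [55 55 61]  redwidth: bbbbbbb.......bbbbbbbb [33 28 37 47 61 70 76 75 73 67 53 40 36]
171 [42 46 60] [36 43 67]  redwidth: bbbbbb..RRRRR.bbbbbbbb [22 24 30 56 67 64 60 60 64 62 51 35 37]
172 [32 43 75] [43 45 67]  redwidth: bbbbbbb.RRRRR.bbbbbbbb [20 20 26 48 67 74 75 75 70 56 42 36 38]
173 [48 43 59] [56 39 42]  redwidth: bbbbbbbb.....bbbbbbbbb [21 21 18 22 42 54 59 56 52 40 36 35 38]
174 [64 41 32] [61 37 22]  redwidth: bbbbbbbbbbbbbbbbbbbbbb [21 22 16 21 22 25 32 34 36 36 36 36 37]
175 [88 53 32] [79 48 26]  redwidth: bbbbbbbbbbbbbbbbbbbbbb [20 19 23 24 26 29 32 33 34 39 35 37 36]
```

View pics/zt.png

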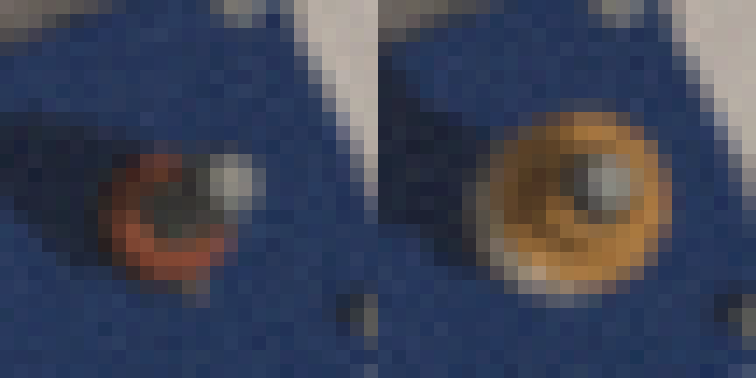

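```bash
python3 -c "
from h import *
a=imaging.read_camera('side').astype(int);b=cv2.imread('pics/z1_side_full.png').astype(int)
print('stack diff',abs(a-b)[145:180,268:298].mean(), abs(cv2.imread('pics/top0.png').astype(int)-cv2.imread('pics/z1_top_full.png'))[120:175,295:415].mean())
print(robot.close_job())"
```

```text
stack diff 0.8247619047619048 2.562121212121212
the job is handed in; nothing more can be done
None
```

The stack is on the stud in the order asked (spacer, washer, bushing flange down). It was pushed down to a hard stop, bedded, released and handed in at about 36 s.

- **Hard stop:** the gripper stopped at the same height, within 0.1 mm, over five pushes from about 14 to 21.5 N. That puts the spacer's underside about 27 mm above the bench. This is inside the collar's possible range and fits the side picture to about 0.3 px.
- **Bedding push:** the final held push read 21.5 N, which is about 22 N on the bushing once its weight is allowed for. The bushing's drag measured about 6 N while sliding. The washer therefore took roughly 16 N if the drag still acted, and up to 22 N if it had fully faded. The highest vertical force I read was 21.5 N, so the washer stayed under 30 N as far as the readings show.
- **Off-centre force:** the bushing touched the stud's cone lightly, about 2 N sideways, and I re-centred it. During the final push about 6 N of sideways force remained.
- **After release:** the last pictures show the stack standing with no visible gap and unchanged between two looks. The gripper was clear, and the jar and meter looked unmoved. I judged the tape roll and spool only by eye in the top picture.
- **Unresolved:** a copper-coloured band still shows below the spacer in the side picture, where I expected only the dark collar. I could not explain it and relied on the force and height evidence instead.

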